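# Turn the die-cast housing over and bring its punch mark under the drill

### The job

The open square housing stands mouth up on the bench. Tip it over, without picking it up off the bench, until it lies flat and mouth down, then slide it so that the cross scribed on its closed side sits right under the tip of the drill bit, and let go of it. Leave the mug, the oil filter and the tape measure where they stand, and do not push against the drill.

Things in the scene. Friction and masses are not known exactly. Their poses are not given: they have to be found in the camera images.
- housing_center (a point): Centre of the loose bare-aluminium square cup (92 x 92 mm, 84 tall, walls 5, floor 6, about 0.45 kg): 42 mm from its floor's outside. Axes square to its sides; z points out of the open mouth (up at the start). A level push low down slides it (rough skin, friction about 0.85); pushed near its upper edge by fingers that follow that edge forward and up, it tips over.
- housing_mark (a point): The scribed cross, 30 mm across, on the outside of the housing's closed floor, 18 mm off the floor's middle along the housing's +x; hidden underneath until the housing is turned over. Same axes as housing_center.
- drill_tip (a point): Tip of the 8 mm bit of a fixed bench drill, 98 mm above the bench, 14 mm above the turned housing. The chuck (36 mm thick) begins 67 mm above the tip, the motor (68 mm thick) 137 mm above it. At 285 mm above the bench an arm leads along the point's +x to a column (30 mm thick) 165 mm from the bit; the column's foot is 90 x 110 mm.
- mug_mid (a point): Middle of a mug on the bench (bystander): 80 mm across, 102 mm tall, 117 mm long over its handle, which lies along the mug's y; point half-way up.
- oil_filter_mid (a point): Middle of a white oil filter canister standing on the bench (bystander): 69 mm across, 92 mm tall; point half-way up.
- tape_measure_mid (a point): Middle of a tape measure standing on the bench (bystander): 39 x 79 x 66 mm, long along its y; point half-way up.
- vice_end (a point): Far end (away from the robot) of the fixed bench vice, an obstacle near the bench's front edge: from here it runs 320 mm back towards the robot (-x), about 70 mm to either side (its screw handle, at the robot's end, 100 mm), and is 166 mm tall. The point is 80 mm above the bench.
- toolbox_corner (a point): Front left lower corner of the fixed shut toolbox, an obstacle: from here it runs 195 mm away from the robot (+x) and 404 mm to the right (-y), 196 mm tall.

How it is judged:
On the way:
1. the housing lies flat on the bench, mouth down (angle between housing_center's own z axis and vertical above 3.07 rad and height (world z) of housing_center below 0.048 m), for 0.2 s.
At the end, for the whole second after the job is handed in: The housing lies flat on the bench, mouth down (within 4 degrees), its scribed cross within 8 mm, seen from above, of the drill bit's tip; mug, oil filter and tape measure within 30 mm of where they stood (all of step 1 and horizontal distance between housing_mark and drill_tip below 0.008 m and distance of each of mug_mid, oil_filter_mid, tape_measure_mid from where it was at the start of the episode below 0.03 m); the robot touches nothing.
It fails at once if the housing is picked up: its centre rises above 90 mm (tipping needs 63 mm) (height (world z) of housing_center above 0.09 m).
It fails at once if a bystander is moved by more than 30 mm (distance of any of mug_mid, oil_filter_mid, tape_measure_mid from where it was at the start of the episode above 0.03 m).
It fails at once if the drill is pushed against with more than 15 N (contact force between drill and anything else above 15 N).
It also fails if it takes over 72 s, if anything falls off the work surface, if the arm or the gripper's body presses on something with over 40 N, if the wrist force passes 120 N, or if a joint passes its speed limit or range.

### The arm

A 6-joint arm with a two-finger parallel gripper is mounted at the origin on a cart in front of the work surface, level with it; the furniture and walls round the work are solid. World frame = base frame: x ahead of the robot, y to its left, z up, the work surface at z = 0. Lengths are in m, angles in rad, forces in N, time in s.
With the tool pointing down it reaches from about 0.35 to 0.975 m from the base axis. Payload 4.9 kg.
Tool frame: the origin (TCP) lies on the mounting face of the last link; the fingertips stand 173 mm ahead of it and the grasp point (between the pads) lies 155 mm ahead of it; x points along the fingers, z is the direction in which the jaws open and shut, and the axes are right-handed (so a half turn about x gives the same grasp; the last joint's range is limited). The gripper opens to 85 mm and grips with 20 to 120 N. Pads are 22 mm wide; open, the fingers measure 114 mm over their backs; the gripper's body (76 mm by 85 mm) begins 54 mm behind the grasp point. The pads swing forward as they close: fully open they stand 13 mm farther back than shut.
Start: joints at [1.071, 0.053, 1.613, -0, 1.476, -0.119], TCP at [0.232, 0.58, 0.405] pointing down, gripper open.
Joint ranges: [-3.01, 3.01], [-1.01, 2.22], [0.06, 2.58], [-1.02, 4.17], [0.09, 2.62], [-3.14, 3.14]. Speed limits (rad/s): [2.57, 2.57, 3.14, 3.14, 3.14, 3.14].

### API

Orientations are given as a rotation vector (axis times angle).
In Python, from station import get_obs, get_image, get_calibration, finish_job, look_for, masks_of, tip_of gives the robot as it stands.
- The arm moves only by the tool carry_out, never from a script. Its argument "increments" is a list of rows, each a list of 3 entries, a list of its own where there are three numbers: the turn, a rotation vector about the world's x, y, z in units of 0.1 rad (1.0 is 0.1 rad), then the shift along the world's x, y, z in units of 20 mm (1.0 is 20 mm), then the opening, from 0 (shut) to 1 (fully open). A call has 1 to 8 rows; each row shifts and turns the pose as measured when the row begins; what a row does not reach is not made up. A row lasts 1/10 s, in which the tool goes at most 50 mm and 8.59 degrees, less where a joint would pass 70% of its speed; a pose out of reach is approached as far as the arm can. A call with a number of a shift or a turn outside -1 to 1 is refused whole. A call with a gripper value outside its range is refused whole. The fingers move at their own pace and stop on an object; "squeeze" is the grip in N (left out, the last holds). Time passes only in rows, so rows that do not move let the fingers close. It gives the time, the measured TCP pose, the force and the opening at its end, in the units of the state.
- get_obs(): the state, without advancing time (a new reading comes with each control period).
- get_image(name): name is "side" or "top" or "wrist"; returns (picture, depth): 400x640x3 uint8, blue, green, red; 400x640 float32, m along the optical axis (not along the pixel's ray), 0 where there is no reading.
- get_calibration(name): a dict with "fx", "fy", "cx", "cy" (pixels), "position" and "orientation" of the camera in the world. Camera axes: x right, y down, z forward; pixel columns grow to the right and rows downward; lengths in m; the calibration is good to about 2 mm. The wrist camera is an equidistant fisheye: a pixel r from the principal point sees the ray r / f radians off the axis. A picture is of the moment at which its call begins: read the wrist's pose just before it. get_calibration takes no time and is no camera call; for the wrist camera it gives the pose at the moment of the call.
- finish_job(): hands the job in, once; it reports no verdict.
Trained networks look in the newest picture that a camera, given by its name, has taken for a name from the list of things; names that differ only in an ending like _2 or _b are one class to them, and where a whole thing is asked for, a point or a joint stands for the part that bears it (a point fixed in the world has none). Each returns a list of dicts, best first, with "p" (0 to 1); they miss things now and then, are a little off and sometimes report something else, mostly with a low value. They report only what shows in the picture. A call takes as long as a camera call.
- look_for(camera, query): "centre" ([column, row] in pixels, amid what is visible of it).
- masks_of(camera, query): "region" (400x640 bool, what is visible of it) and "centre" ([column, row] in pixels, amid what is visible of it).
- tip_of(camera, query): "centre" ([column, row] in pixels: a listed point, or the origin of a listed thing).
The state is a dict: "t": time; "q": joint angles; "dq": joint speeds; "effort": joint torques, N m; "tool_pos": TCP position; "tool_rot": TCP orientation; "contact_force": force on the tool from outside, world axes, zero at the start; "wrist_torque": the same for the moment, N m; "opening": finger opening in m.
Only numpy, scipy, OpenCV 4.12 (cv2) and the standard library are available. Lean on these libraries where they do the work, as an engineer would, in place of code of your own. Each camera call takes 0.05 s, during which the arm holds its last target.

## Working session

There is one attempt and no reset: what is moved stays moved. The work goes in short steps, Python scripts to look and compute and a tool call to move; the robot and the scene stay as the last step left them, time stands still between calls to the robot, and variables do not carry over. Pictures are saved under pics/ and viewed, and the job is handed in when it is done.

Besides the shell and the picture viewer there is one more tool, called after "Emit:" as name([rows], argument=value, ...), one row to a line, values as JSON. carry_out: Moves the arm, as the interface text tells. Shifts and turns lie within -1 to 1; 1 stands for 20 mm of shift or 0.1 rad of turn. Its arguments: {"type":"object","properties":{"increments":{"type":"array","items":{"type":"array"}},"squeeze":{"type":"number"}},"required":["increments"]}

```bash
ls; mkdir -p pics; cat > h.py <<'E'
import numpy as np, cv2
from scipy.spatial.transform import Rotation as R
from station import *
def Rm(o):
    o=np.array(o,float)
    if o.shape==(3,3): return o
    return (R.from_rotvec(o) if o.size==3 else R.from_quat(o)).as_matrix()
def pts(cam,depth,us,vs,c=None):
    c=c or get_calibration(cam)
    us=np.asarray(us,float);vs=np.asarray(vs,float)
    d=depth[np.asarray(vs).astype(int),np.asarray(us).astype(int)]
    P=np.stack([(us-c['cx'])/c['fx']*d,(vs-c['cy'])/c['fy']*d,d],-1)
    return P@Rm(c['orientation']).T+np.array(c['position'])
E
python3 - <<'E'
from h import *
o=get_obs();print(o)
for n in ['side','top','wrist']:
    print(n,get_calibration(n))
    im,d=get_image(n);cv2.imwrite(f'pics/{n}0.png',im);np.save(f'pics/{n}0.npy',d)
E
```

```text
pics
{'t': 0.0, 'q': array([ 1.07101175e+00,  5.33283728e-02,  1.61431089e+00,  1.28950336e-05,
        1.47600024e+00, -1.18973579e-01]), 'dq': array([-0.0015709 , -0.00136671,  0.00123094, -0.00069372,  0.00201837,
        0.00037859]), 'effort': array([-8.07950391e-05, -3.93716419e+01, -3.70161545e+01, -1.86909128e-04,
        7.35191221e-03,  3.91438263e-06]), 'tool_pos': array([0.23214496, 0.57998863, 0.40347023]), 'tool_rot': array([-0.92528268,  1.36749953,  0.92375439]), 'contact_force': array([-0.49819364,  1.27262793,  0.05682413]), 'wrist_torque': array([ 4.64198631e-02,  7.47451084e-05, -2.68232278e-03]), 'opening': 0.08527646371245053}
side {'fx': 520.4362353433096, 'fy': 520.4362353433096, 'cx': 321.08275608365796, 'cy': 197.57224771758567, 'position': array([ 0.14414911, -1.20473742,  0.66449876]), 'orientation': array([-1.96590362,  0.32527796, -0.22251671])}
top {'fx': 403.42857449782514, 'fy': 403.42857449782514, 'cx': 317.0162649584172, 'cy': 196.46946742560783, 'position': array([0.46882483, 0.00942249, 1.136968  ]), 'orientation': array([-2.16791064,  2.20534436, -0.11526552])}
wrist {'fx': 309.70691628693146, 'fy': 309.70691628693146, 'cx': 316.9873632794664, 'cy': 196.03357017249564, 'position': array([0.16758055, 0.60678618, 0.37350663]), 'orientation': array([2.40483257, 1.62812754, 0.22144183])}
```

View pics/top0.png

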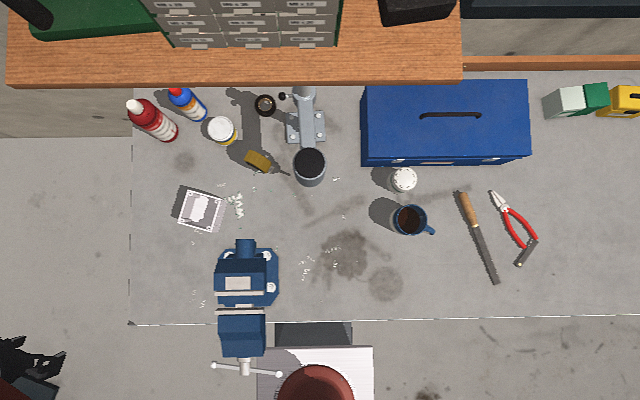

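View pics/side0.png

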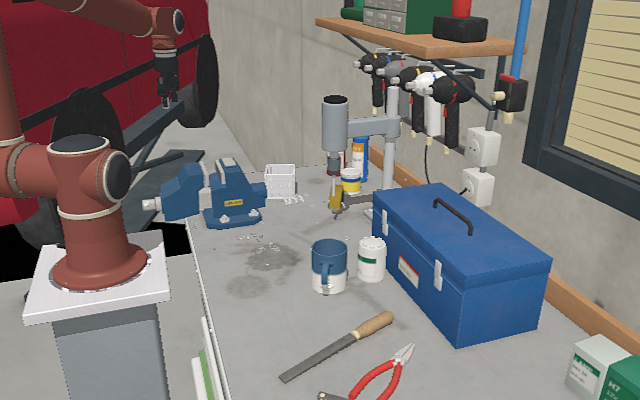

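```bash
python3 - <<'E'
from h import *
for cam in ['top','side']:
    c=get_calibration(cam); im,d=get_image(cam)
    for q in ['housing_center','drill_tip','mug_mid','oil_filter_mid','tape_measure_mid','vice_end','toolbox_corner']:
        for f in (tip_of,masks_of):
            try:
                r=f(cam,q)
            except Exception as e: print(cam,q,f.__name__,'ERR',str(e)[:80]);continue
            for x in r[:1]:
                u,v=x['centre'];P=pts(cam,d,[u],[v],c)[0]
                s=''
                if 'region' in x:
                    vv,uu=np.nonzero(x['region']&(d>0));W=pts(cam,d,uu,vv,c);s=f"n{len(W)} lo{np.percentile(W,2,0).round(3)} hi{np.percentile(W,98,0).round(3)}"
                print(cam,q,f.__name__,round(x['p'],2),np.round([u,v],1),P.round(3),s)
print(get_obs()['t'])
E
```

```text
top housing_center call 0.82 [208.  212.6] [0.526 0.291 0.007] 
top housing_center call 0.61 [205.5 213. ] [0.525 0.298 0.009] n1538 lo[ 0.477  0.241 -0.001] hi[0.576 0.344 0.085]
top drill_tip call 0.67 [304.8 129.5] [0.681 0.016 0.308] n3004 lo[ 0.569 -0.034  0.009] hi[0.801 0.066 0.371]
top mug_mid call 0.98 [409.6 220.3] [ 0.494 -0.264  0.041] n1043 lo[ 0.457 -0.314  0.003] hi[ 0.532 -0.216  0.102]
top oil_filter_mid call 0.95 [400.6 180.2] [ 0.598 -0.233  0.087] 
top oil_filter_mid call 0.83 [405.  182.6] [ 0.592 -0.244  0.088] n632 lo[ 0.571 -0.271  0.001] hi[ 0.631 -0.213  0.093]
top tape_measure_mid call 0.87 [258.2 164.2] [0.651 0.144 0.061] 
top tape_measure_mid call 0.77 [259.6 162.3] [0.656 0.14  0.061] n406 lo[0.637 0.112 0.001] hi[0.689 0.179 0.067]
top vice_end call 0.87 [244.3 246.5] [0.433 0.177 0.09 ] 
top vice_end call ERR it knows: drill_tip, housing_center, housing_mark, mug_mid, oil_filter_mid, tape
top toolbox_corner call 0.97 [358.9 168.1] [ 0.645 -0.134  0.003] 
top toolbox_corner call ERR it knows: drill_tip, housing_center, housing_mark, mug_mid, oil_filter
[... 314 characters left out ...]
20 lo[ 0.57  -0.029  0.014] hi[0.922 0.388 0.371]
side mug_mid call 0.9 [329.8 266.4] [ 0.481 -0.3    0.077] 
side oil_filter_mid call 0.7 [370.3 258.2] [ 0.589 -0.273  0.063] 
side oil_filter_mid call 0.86 [371.7 260.2] [ 0.591 -0.278  0.06 ] n1263 lo[ 0.571 -0.282  0.001] hi[ 0.643 -0.222  0.091]
side tape_measure_mid call 0.59 [336.4 196.3] [0.656 0.123 0.042] 
side tape_measure_mid call 0.64 [339.4 197.8] [0.665 0.12  0.037] n234 lo[0.638 0.104 0.004] hi[0.679 0.144 0.066]
side vice_end call ERR it knows: drill_tip, housing_center, housing_mark, mug_mid, oil_filter_mid, tape
side toolbox_corner call ERR it knows: drill_tip, housing_center, housing_mark, mug_mid, oil_filter_mid, tape
1.45
```

```bash
python3 - <<'E'
from h import *
# zooms
for cam,(r0,r1,c0,c1) in {'top':(120,270,160,360),'side':(80,240,230,430)}.items():
    im=cv2.imread(f'pics/{cam}0.png')[r0:r1,c0:c1]
    cv2.imwrite(f'pics/{cam}0z.png',cv2.resize(im,None,fx=3.9,fy=3.7,interpolation=cv2.INTER_CUBIC))
d=np.load('pics/top0.npy')
vv,uu=np.mgrid[0:400,0:640]
W=pts('top',d,uu.ravel(),vv.ravel()).reshape(400,640,3)
ok=d>0
m=ok&(W[...,2]>.345)&(W[...,2]<.38)&(abs(W[...,0]-.6)<.12)&(abs(W[...,1])<.1)
P=W[m][:,:2].astype(np.float32);print('motor top',P.min(0),P.max(0),cv2.minEnclosingCircle(P),len(P))
m=ok&(W[...,2]>.072)&(W[...,2]<.095)&(abs(W[...,0]-.525)<.08)&(abs(W[...,1]-.29)<.08)
P=W[m][:,:2].astype(np.float32);r=cv2.minAreaRect(P*1000);print('housing rim',r,len(P))
# column/arm
m=ok&(W[...,2]>.26)&(W[...,2]<.34)&(abs(W[...,1])<.1)&(W[...,0]>.6)&(W[...,0]<.85)
P=W[m][:,:2];print('arm',P.mean(0),np.linalg.svd(P-P.mean(0),full_matrices=False)[2][0],P.min(0),P.max(0))
for nm,(a,b,c_,e) in {'vice':(.1,.46,.06,.28),'tape':(.6,.75,.08,.2)}.items():
    m=ok&(W[...,2]>.02)&(W[...,0]>a)&(W[...,0]<b)&(W[...,1]>c_)&(W[...,1]<e)
    P=W[m];print(nm,P.min(0),P.max(0))
    if nm=='vice':
        for x in np.arange(.3,.46,.02):
            Q=P[(P[:,0]>=x)&(P[:,0]<x+.02)]
            if len(Q):print(round(x,2),Q.min(0).round(3),Q.max(0).round(3))
# side motor
d=np.load('pics/side0.npy');W=pts('side',d,uu.ravel(),vv.ravel()).reshape(400,640,3);ok=d>0
for z0,z1 in [(.24,.36),(.17,.23),(.1,.16)]:
    m=ok&(W[...,2]>z0)&(W[...,2]<z1)&(abs(W[...,0]-.6)<.06)&(abs(W[...,1])<.06)
    P=W[m]; 
    if len(P):print('side',z0,len(P),P.min(0),P.max(0),P.mean(0))
m=ok&(W[...,2]>.07)&(W[...,2]<.095)&(abs(W[...,0]-.525)<.08)&(abs(W[...,1]-.29)<.08)
print(cv2.minAreaRect(W[m][:,:2].astype(np.float32)*1000))
E
```

```text
motor top [ 0.567832   -0.02534474] [0.6341637  0.03962531] ((0.601446270942688, 0.006916477344930172), 0.034077975898981094) 931
housing rim ((528.1399536132812, 294.55474853515625), (92.96353149414062, 92.22318267822266), 73.27002716064453) 390
arm [0.71542319 0.01621668] [-0.98518925 -0.17147055] [ 0.64202541 -0.00988853] [0.77611765 0.07095202]
vice [0.10764996 0.08265513 0.02002106] [0.45228651 0.27457198 0.17311185]
0.3 [0.3   0.103 0.02 ] [0.32  0.24  0.156]
0.32 [0.32  0.105 0.02 ] [0.34  0.239 0.171]
0.34 [0.34  0.118 0.021] [0.36  0.239 0.173]
0.36 [0.36  0.118 0.021] [0.38  0.24  0.172]
0.38 [0.38  0.113 0.02 ] [0.4   0.241 0.15 ]
0.4 [0.4   0.107 0.02 ] [0.42  0.244 0.113]
0.42 [0.42  0.151 0.02 ] [0.44  0.222 0.095]
0.44 [0.44  0.155 0.03 ] [0.452 0.205 0.094]
tape [0.63522592 0.08002646 0.02033156] [0.74999885 0.19989879 0.52275179]
side 0.24 1417 [ 0.56609434 -0.03631957  0.24004286] [0.65991991 0.01718098 0.3598815 ] [ 0.5997875  -0.01755069  0.30046697]
side 0.17 253 [ 0.58444163 -0.01751759  0.17042617] [0.61949055 0.01799799 0.22993178] [ 0.59798712 -0.00567764  0.20053665]
side 0.1 58 [ 0.59800427 -0.00296557  0.10102492] [0.60719704 0.00974054 0.15910352] [0.60196054 0.00238374 0.1322641 ]
((528.6759033203125, 292.7520751953125), (107.59475708007812, 90.97756958007812), 72.31796264648438)
```

```bash
python3 - <<'E'
E
echo
```

```text
(no output)
```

View pics/wrist0.png

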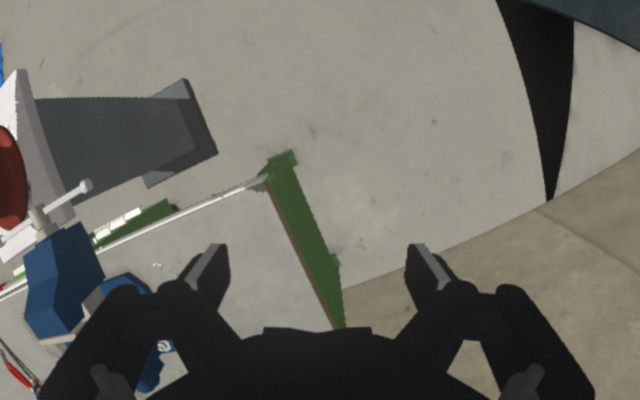

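```bash
cat >> h.py <<'E'
def goalR(yaw_deg,tilt_deg=0,sgn=1):
    # jaw along (cos yaw, sin yaw); fingers down; tilt + about jaw(+): body swings
    a=np.radians(yaw_deg); z=sgn*np.array([np.cos(a),np.sin(a),0]); x=np.array([0,0,-1.]);y=np.cross(z,x)
    M=np.stack([x,y,z],1)
    return R.from_rotvec(np.radians(tilt_deg)*np.array([np.cos(a),np.sin(a),0])).as_matrix()@M
def plan(tip,M,reach=.173,n=None):
    """prints remaining delta for fingertip to go to tip with orientation M"""
    o=get_obs();R0=Rm(o['tool_rot']);p=np.array(o['tool_pos'])
    tcp=np.array(tip)-reach*M[:,0]
    dp=(tcp-p)/.02; dr=R.from_matrix(M@R0.T).as_rotvec()/.1
    k=max(np.abs(dp).max(),np.abs(dr).max(),np.linalg.norm(dp)/1.5)
    print('t',round(o['t'],2),'tcp',p.round(4),'tip now',(p+reach*R0[:,0]).round(4),'F',o['contact_force'].round(1),'op',round(o['opening'],3))
    n=n or int(np.ceil(k)) or 1
    print('units dr',dr.round(2),'dp',dp.round(2),'rows',n,'each dr',(dr/n).round(3),'dp',(dp/n).round(3))
E
python3 - <<'E'
from h import *
print(Rm(get_obs()['tool_rot']).round(3))
for s in (1,-1): plan([.51,.40,.2],goalR(10,0,s))
E
```

```text
[[ 0.    -0.928  0.372]
 [-0.     0.372  0.928]
 [-1.    -0.    -0.   ]]
t 1.45 tcp [0.2323 0.5802 0.4047] tip now [0.2323 0.5802 0.2317] F [-0.1 -0.   0.4] op 0.085
units dr [  0.    -0.   -10.15] dp [13.89 -9.01 -1.58] rows 14 each dr [ 0.    -0.    -0.725] dp [ 0.992 -0.644 -0.113]
t 1.45 tcp [0.2323 0.5802 0.4047] tip now [0.2323 0.5802 0.2317] F [-0.1 -0.   0.4] op 0.085
units dr [ 0.    0.   21.26] dp [13.89 -9.01 -1.58] rows 22 each dr [0.    0.    0.966] dp [ 0.631 -0.41  -0.072]
```

View pics/top0z.png

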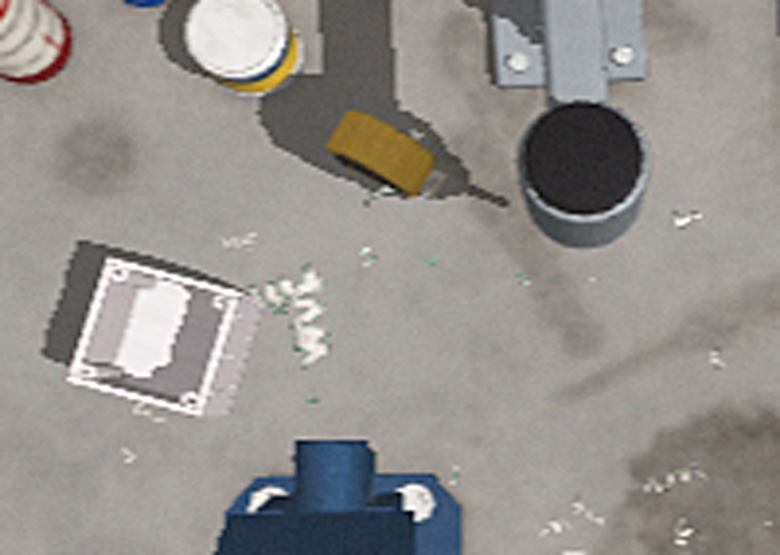

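View pics/side0z.png

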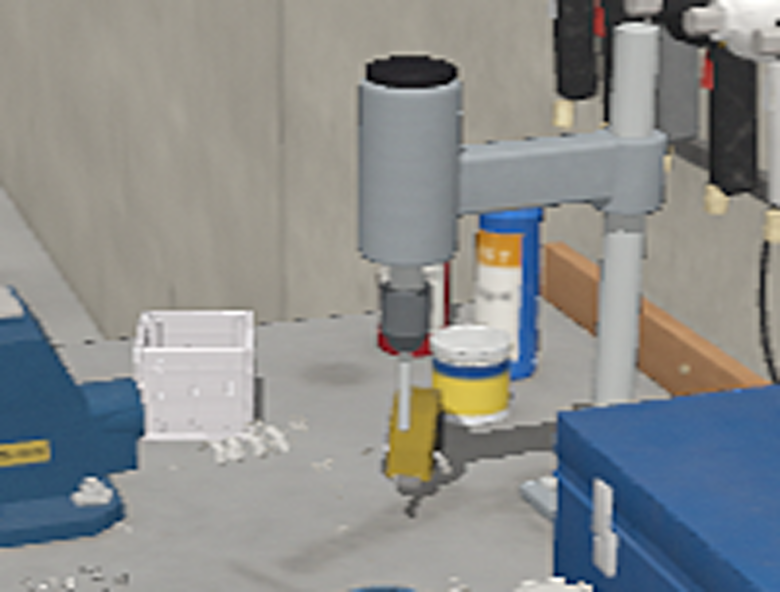

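Emit:
carry_out([
  [[0,0,-0.75],[1,-0.65,0],0.6],
  [[0,0,-0.75],[1,-0.65,0],0.6],
  [[0,0,-0.75],[1,-0.65,0],0.6],
  [[0,0,-0.75],[1,-0.65,0],0.6],
  [[0,0,-0.75],[1,-0.65,0],0.6],
  [[0,0,-0.75],[1,-0.65,0],0.6],
  [[0,0,-0.75],[1,-0.65,0],0.6],
  [[0,0,-0.75],[1,-0.65,0],0.6],
], squeeze=60)

```text
t: 2.25
tool_pos: [0.395, 0.4736, 0.405]
tool_rot: [-0.447, 1.523, 0.449]
contact_force: [0.5, -0.9, -0.1]
opening: 0.051
```

Emit:
carry_out([
  [[0,0,-0.75],[1,-0.65,0],0.6],
  [[0,0,-0.75],[1,-0.65,0],0.6],
  [[0,0,-0.75],[1,-0.65,0],0.6],
  [[0,0,-0.75],[1,-0.65,0],0.6],
  [[0,0,-0.75],[1,-0.65,0],0.6],
])

```text
t: 2.75
tool_pos: [0.499, 0.4054, 0.4053]
tool_rot: [-0.141, 1.565, 0.143]
contact_force: [-0.4, 0.1, 0.1]
opening: 0.0513
```

```bash
python3 -c "
from h import *
plan([.505,.39,.03],goalR(10,0,1))
plan([.525,.28,.03],goalR(10,0,1))"
```

```text
t 2.75 tcp [0.499  0.4054 0.4053] tip now [0.4993 0.4057 0.2323] F [-0.4  0.1  0.1] op 0.051
units dr [-0.02  0.01 -0.06] dp [  0.3   -0.77 -10.11] rows 11 each dr [-0.001  0.001 -0.006] dp [ 0.027 -0.07  -0.919]
t 2.75 tcp [0.499  0.4054 0.4053] tip now [0.4993 0.4057 0.2323] F [-0.4  0.1  0.1] op 0.051
units dr [-0.02  0.01 -0.06] dp [  1.3   -6.27 -10.11] rows 11 each dr [-0.001  0.001 -0.006] dp [ 0.118 -0.57  -0.919]
```

Emit:
carry_out([
  [[0,0,0],[0.3,0,-1],0.6],
  [[0,0,0],[0.3,0,-1],0.6],
  [[0,0,0],[0.3,0,-1],0.6],
  [[0,0,0],[0.3,0,-1],0.6],
  [[0,0,0],[0.3,0,-1],0.6],
  [[0,0,0],[0,0,-1],0.6],
  [[0,0,0],[0,0,-1],0.6],
  [[0,0,0],[0,0,-1],0.6],
])

```text
t: 3.55
tool_pos: [0.5349, 0.4031, 0.2454]
tool_rot: [-0.131, 1.554, 0.141]
contact_force: [-0.5, 0.3, -0.9]
opening: 0.0513
```

Emit:
carry_out([
  [[0,0,0],[0,0,-1],0.6],
  [[0,0,0],[0,0,-1],0.6],
  [[0,0,0],[0,-1,-0.2],0.6],
  [[0,0,0],[0,-1,0],0.6],
])

```text
t: 3.95
tool_pos: [0.5333, 0.3634, 0.1953]
tool_rot: [-0.134, 1.559, 0.142]
contact_force: [-0.1, 1.1, 0.6]
opening: 0.0512
```

```bash
cat > see.py <<'E'
from h import *
import sys
tag=sys.argv[1]
def shot(cam,r0,r1,c0,c1):
    im,d=get_image(cam);z=im[r0:r1,c0:c1]
    cv2.imwrite(f'pics/{cam}{tag}.png',cv2.resize(z,None,fx=3,fy=3,interpolation=cv2.INTER_CUBIC));return im,d
for cam in sys.argv[2:]:
    if cam=='top': shot('top',100,280,150,360)
    if cam=='side': shot('side',60,240,230,430)
print(get_obs()['t'])
E
python3 see.py a top side; python3 -c "
from h import *
plan([.525,.30,.03],goalR(10,0,1))"
```

```text
4.05
t 4.05 tcp [0.5335 0.3621 0.1955] tip now [0.5346 0.3628 0.0225] F [-0.6  0.3  0.2] op 0.051
units dr [-0.04  0.06  0.01] dp [-0.43 -3.1   0.37] rows 4 each dr [-0.011  0.015  0.003] dp [-0.107 -0.776  0.094]
```

View pics/sidea.png

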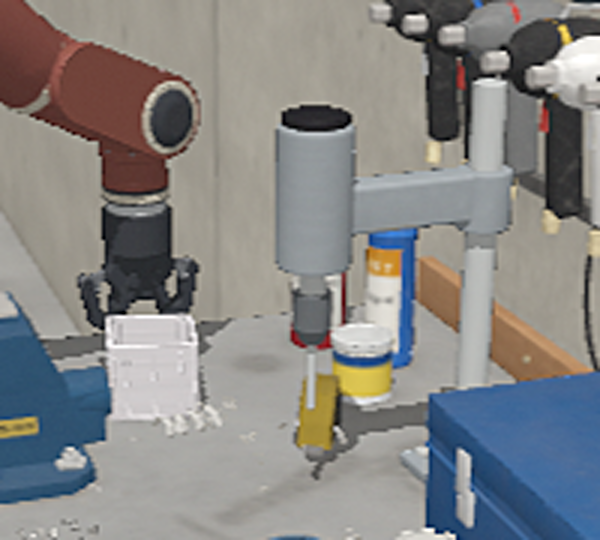

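View pics/topa.png

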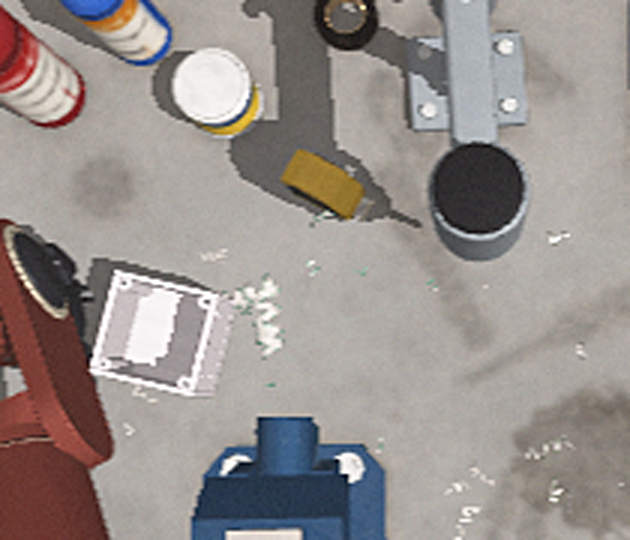

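Emit:
carry_out([
  [[0,0,0],[0,-0.6,0.1],0.6],
  [[0,0,0],[0,-0.6,0.1],0.6],
  [[0,0,0],[0,-0.6,0],0.6],
  [[0,0,0],[0,-0.6,0],0.6],
])

```text
t: 4.45
tool_pos: [0.5336, 0.3138, 0.2015]
tool_rot: [-0.132, 1.558, 0.143]
contact_force: [-0.7, 0.9, -0.8]
opening: 0.051
```

```bash
cat > hous.py <<'E'
from h import *
import sys
cam=sys.argv[1]; zlo,zhi=map(float,sys.argv[2:4])
c=get_calibration(cam);im,d=get_image(cam)
r=masks_of(cam,'housing_center')
if len(sys.argv)>4: cv2.imwrite(f'pics/{cam}{sys.argv[4]}.png',cv2.resize(im[80:280,150:400],None,fx=3,fy=3,interpolation=cv2.INTER_CUBIC))
for x in r[:1]:
    g=cv2.dilate(x['region'].astype(np.uint8),np.ones((3,3)))>0
    vv,uu=np.nonzero(g&(d>0));W=pts(cam,d,uu,vv,c)
    m=(W[:,2]>zlo)&(W[:,2]<zhi);P=W[m]
    print('p',round(x['p'],2),len(P),'rect',np.round(np.concatenate([np.r_[q] for q in cv2.minAreaRect(P[:,:2].astype(np.float32)*1000)]),1),'lo',P.min(0).round(3),'hi',P.max(0).round(3))
E
python3 hous.py top .07 .095 b;python3 -c "
from h import *
plan([.525,.30,.03],goalR(10,0,1))"
```

```text
p 0.88 375 rect [536.9 247.1  92.5  91.4  88.1] lo [0.491 0.2   0.071] hi [0.584 0.293 0.092]
t 4.55 tcp [0.5338 0.313  0.2013] tip now [0.5352 0.3142 0.0283] F [-1.2 -0.5 -0.1] op 0.051
units dr [-0.07  0.08  0.01] dp [-0.44 -0.65  0.09] rows 1 each dr [-0.067  0.081  0.008] dp [-0.441 -0.65   0.085]
```

View pics/topb.png

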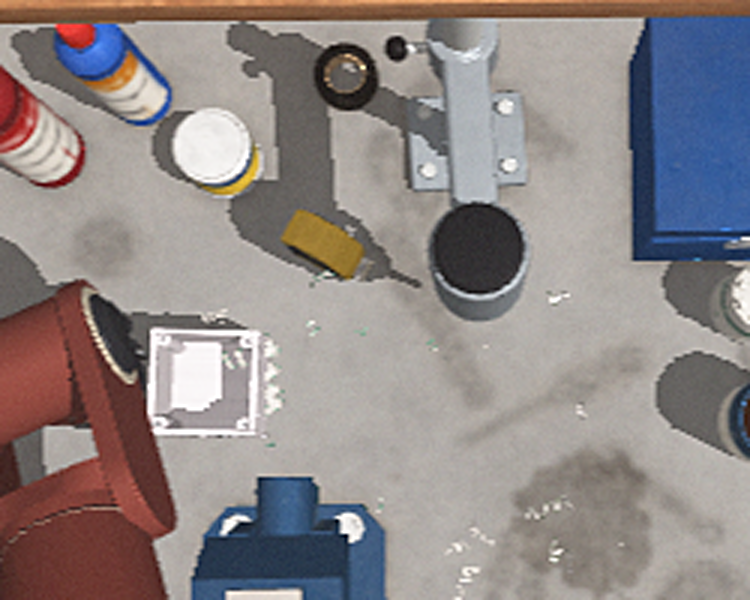

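Emit:
carry_out([
  [[0,0,-0.7],[0,0.4,0.6],0.6],
  [[0,0,-0.7],[0,0,0.6],0.6],
  [[0,0,-0.7],[0,0,0.6],0.6],
  [[0,0,0],[0,0,0],0.6],
])

```text
t: 4.95
tool_pos: [0.5345, 0.3197, 0.2388]
tool_rot: [0.039, 1.56, -0.032]
contact_force: [-0.2, 0.0, 0.3]
opening: 0.0514
```

```bash
python3 -c "
from h import *
plan([.537,.306,.066],goalR(-2,0,1))"
```

```text
t 4.95 tcp [0.5345 0.3197 0.2388] tip now [0.5363 0.3204 0.0658] F [-0.2  0.   0.3] op 0.051
units dr [-0.04  0.11  0.1 ] dp [ 0.13 -0.69  0.01] rows 1 each dr [-0.04   0.106  0.103] dp [ 0.126 -0.687  0.011]
```

Emit:
carry_out([
  [[0,0,0.1],[0,-0.4,0],0.6],
  [[0,0,0],[0,-0.3,0],0.6],
  [[0,0,0],[0,-0.35,0.3],0.6],
  [[0,0,0],[0,-0.35,0.32],0.6],
  [[0,0,0],[0,-0.4,0.3],0.6],
])

```text
t: 5.45
tool_pos: [0.534, 0.2814, 0.2561]
tool_rot: [0.027, 1.562, -0.019]
contact_force: [-0.5, 4.1, 2.0]
opening: 0.0512
```

```bash
python3 see.py c top side; python3 -c "
from h import *
plan([.537,.306,.066],goalR(-2,0,1))"
```

```text
5.55
t 5.55 tcp [0.5343 0.281  0.2568] tip now [0.5361 0.2817 0.0838] F [-0.7  2.2  0.9] op 0.051
units dr [-0.04  0.1  -0.04] dp [ 0.13  1.25 -0.89] rows 2 each dr [-0.021  0.051 -0.021] dp [ 0.066  0.625 -0.446]
```

View pics/sidec.png

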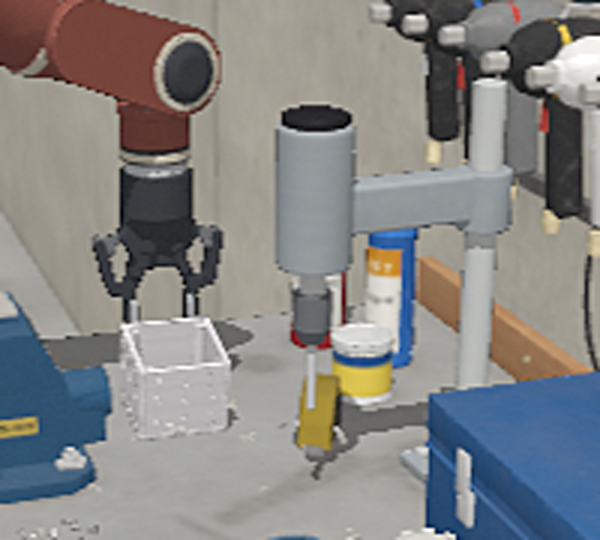

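View pics/topc.png

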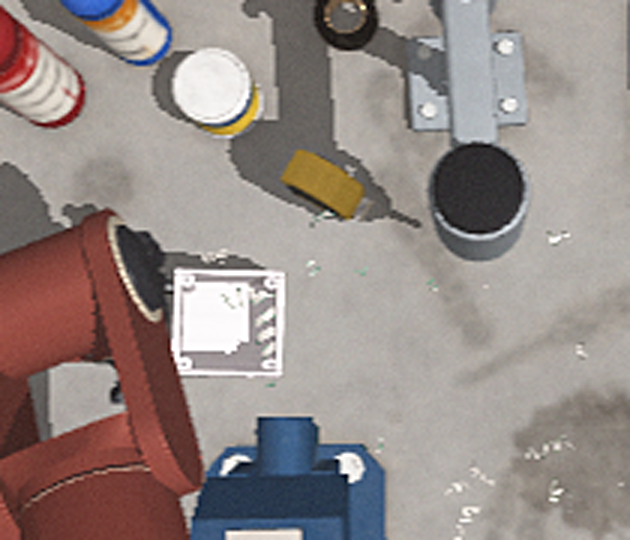

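Emit:
carry_out([
  [[0,0,0],[0,-0.4,0.3],0.6],
  [[0,0,0],[0,-0.4,0.28],0.6],
  [[0,0,0],[0,-0.45,0.25],0.6],
  [[0,0,0],[0,-0.45,0.22],0.6],
])

```text
t: 5.95
tool_pos: [0.5337, 0.2449, 0.2785]
tool_rot: [0.025, 1.562, -0.021]
contact_force: [-0.2, -0.1, 0.8]
opening: 0.0511
```

```bash
python3 see.py d side; python3 -c "
from h import *
plan([.537,.306,.066],goalR(-2,0,1))"
```

```text
6.0
t 6.0 tcp [0.5341 0.2439 0.2793] tip now [0.5357 0.2443 0.1063] F [ 0.7 -0.7  0.3] op 0.051
units dr [-0.02  0.09 -0.05] dp [ 0.15  3.1  -2.01] rows 4 each dr [-0.005  0.024 -0.012] dp [ 0.036  0.776 -0.504]
```

View pics/sided.png

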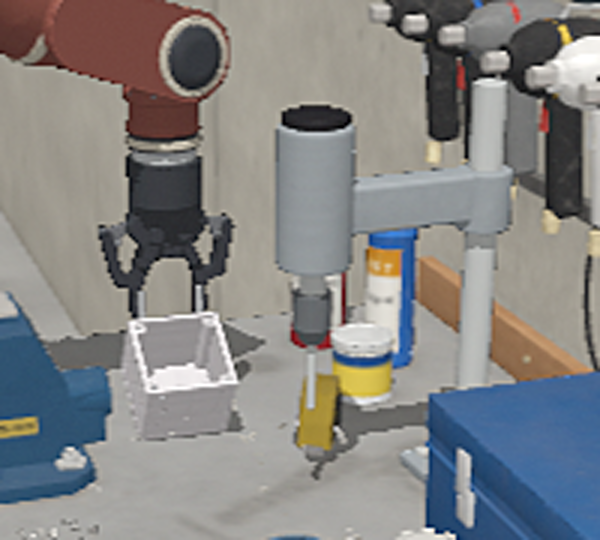

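Emit:
carry_out([
  [[0,0,0],[0,-0.45,0.2],0.6],
  [[0,0,0],[0,-0.45,0.15],0.6],
  [[0,0,0],[0,-0.5,0.12],0.6],
  [[0,0,0],[0,-0.5,0.05],0.6],
])

```text
t: 6.4
tool_pos: [0.5339, 0.2027, 0.2903]
tool_rot: [0.024, 1.562, -0.023]
contact_force: [-0.3, -0.4, -0.5]
opening: 0.0511
```

```bash
python3 see.py e side; python3 -c "
from h import *
plan([.537,.306,.066],goalR(-2,0,1))"
```

```text
6.45
t 6.45 tcp [0.534  0.2016 0.2903] tip now [0.5355 0.2015 0.1173] F [ 1.1 -0.8  0.3] op 0.051
units dr [ 0.    0.09 -0.04] dp [ 0.15  5.22 -2.57] rows 6 each dr [ 0.     0.015 -0.007] dp [ 0.025  0.87  -0.428]
```

View pics/sidee.png

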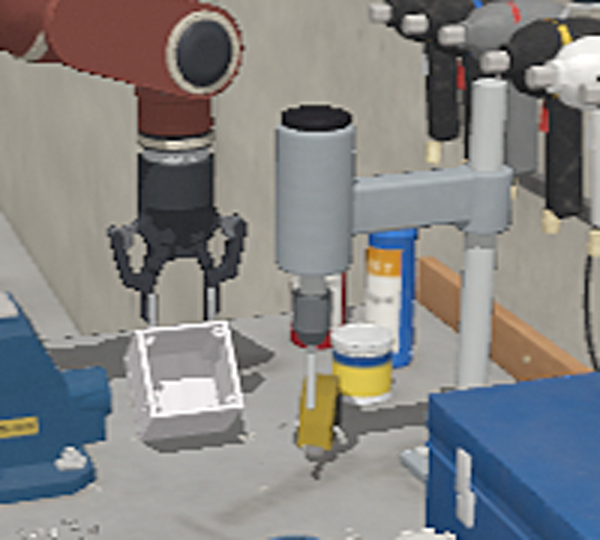

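Emit:
carry_out([
  [[0,0,0],[0,-0.5,0.02],0.6],
  [[0,0,0],[0,-0.4,0],0.6],
  [[0,0,0],[0,0,0],0.6],
])

```text
t: 6.75
tool_pos: [0.5339, 0.1812, 0.2903]
tool_rot: [0.025, 1.563, -0.026]
contact_force: [1.0, -0.4, -0.3]
opening: 0.051
```

```bash
python3 see.py f side top; python3 -c "
from h import *
plan([.537,.306,.066],goalR(-2,0,1))"
```

```text
6.85
t 6.85 tcp [0.5339 0.1819 0.2904] tip now [0.5353 0.1818 0.1174] F [-0.4 -0.2  0.3] op 0.051
units dr [ 0.    0.08 -0.04] dp [ 0.16  6.21 -2.57] rows 7 each dr [ 0.     0.012 -0.005] dp [ 0.022  0.886 -0.367]
```

View pics/sidef.png

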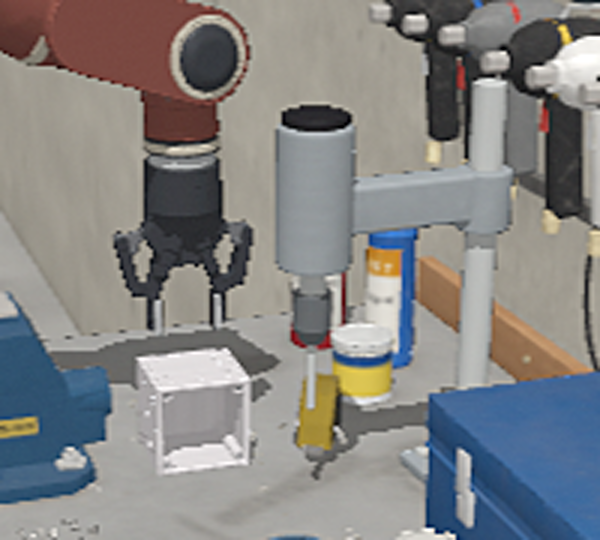

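View pics/topf.png

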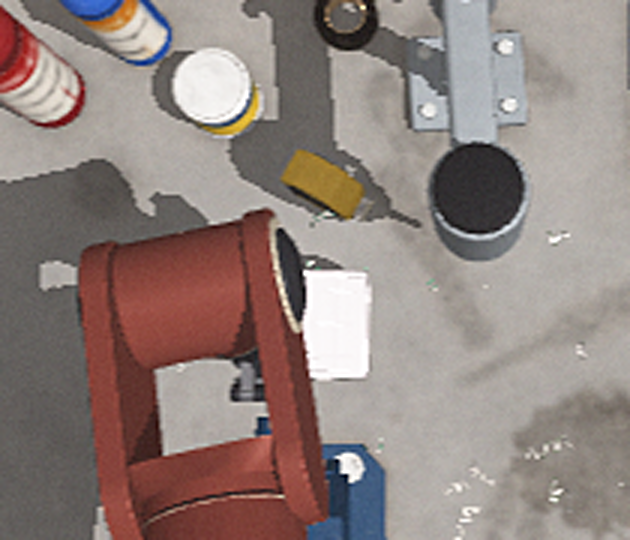

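Emit:
carry_out([
  [[0,0,0],[0,1,0.2],0.6],
  [[0,0,0],[0,1,0],0.6],
  [[0,0,0],[0,1,0],0.6],
  [[0,0,0],[0,0.5,0],0.6],
])

```text
t: 7.25
tool_pos: [0.5338, 0.2538, 0.2942]
tool_rot: [0.026, 1.563, -0.026]
contact_force: [-0.5, 0.2, 0.0]
opening: 0.0514
```

```bash
python3 hous.py top .08 .105 g; python3 hous.py side .08 .105;python3 hous.py side .0 .105
```

```text
p 0.64 1164 rect [533.  153.2  83.9  91.8  88.3] lo [0.487 0.11  0.084] hi [0.579 0.196 0.098]
p 0.86 421 rect [534.3 150.6  89.   95.6  87.8] lo [0.486 0.105 0.08 ] hi [0.581 0.195 0.095]
p 0.9 1462 rect [567.6 258.2 340.2 128.1  75.6] lo [0.485 0.102 0.   ] hi [0.653 0.424 0.096]
```

View pics/topg.png

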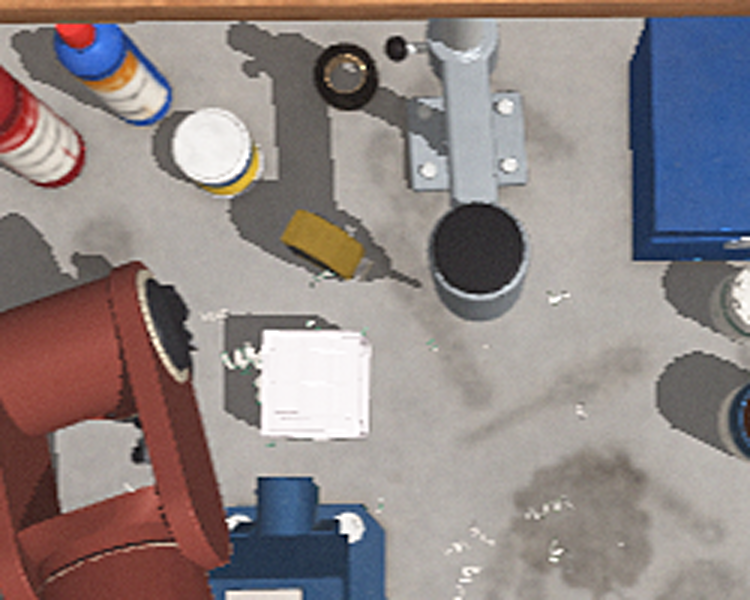

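```bash
python3 -c "
from h import *
plan([.535,.225,.070],goalR(-2,-20,1))"
```

```text
t 7.55 tcp [0.5339 0.2518 0.2939] tip now [0.5352 0.2516 0.1209] F [-0.7  0.   0.3] op 0.052
units dr [-3.48  0.19 -0.01] dp [ 0.16  1.62 -3.07] rows 4 each dr [-0.87   0.048 -0.003] dp [ 0.039  0.405 -0.767]
```

Emit:
carry_out([
  [[-0.7,0.04,0],[0,0.6,0],0.6],
  [[-0.7,0.04,0],[0,0.5,0],0.6],
  [[-0.7,0.04,0],[0,0.5,0],0.6],
  [[-0.7,0.04,0],[0,0.4,-0.5],0.6],
  [[-0.7,0,0],[0,0,-0.8],0.6],
  [[0,0,0],[0,0,-0.8],0.6],
  [[0,0,0],[0,0,-0.8],0.6],
])

```text
t: 8.25
tool_pos: [0.5363, 0.2882, 0.2375]
tool_rot: [-0.249, 1.548, -0.317]
contact_force: [-0.3, 0.0, -0.1]
opening: 0.0513
```

```bash
python3 -c "
from h import *
plan([.535,.210,.070],goalR(-2,-20,1))"; python3 see.py h side
```

```text
t 8.25 tcp [0.5363 0.2882 0.2375] tip now [0.5356 0.2271 0.0757] F [-0.3  0.  -0.1] op 0.051
units dr [0.12 0.11 0.06] dp [ 0.04 -0.95 -0.25] rows 1 each dr [0.121 0.112 0.064] dp [ 0.04  -0.953 -0.248]
8.3
```

View pics/sideh.png

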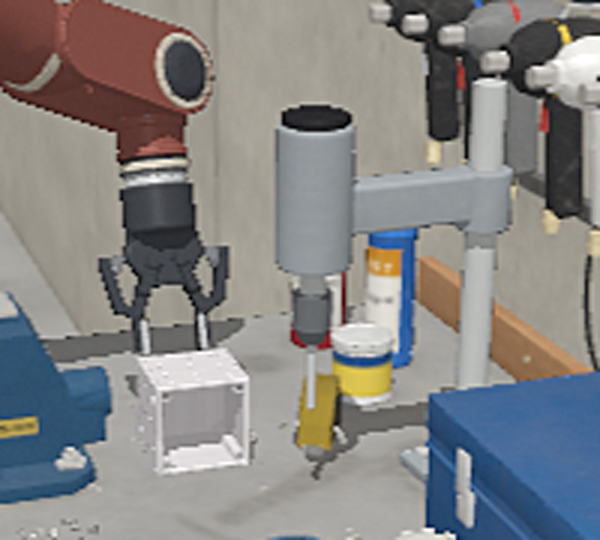

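Emit:
carry_out([
  [[0,0,0],[0,-0.4,-0.3],0.6],
  [[0,0,0],[0,-0.5,0],0.6],
  [[0,0,0],[0,-0.35,0.32],0.6],
  [[0,0,0],[0,-0.38,0.3],0.6],
  [[0,0,0],[0,-0.38,0.3],0.6],
  [[0,0,0],[0,-0.4,0.27],0.6],
  [[0,0,0],[0,-0.43,0.22],0.6],
])

```text
t: 9.0
tool_pos: [0.5352, 0.2252, 0.2589]
tool_rot: [-0.247, 1.553, -0.317]
contact_force: [-0.1, 1.6, 0.2]
opening: 0.0512
```

```bash
python3 -c "
from h import *
plan([.535,.210,.070],goalR(-2,-20,1))"; python3 see.py i side
```

```text
t 9.0 tcp [0.5352 0.2252 0.2589] tip now [0.5337 0.1644 0.0969] F [-0.1  1.6  0.2] op 0.051
units dr [0.1  0.07 0.09] dp [ 0.09  2.2  -1.31] rows 3 each dr [0.034 0.023 0.03 ] dp [ 0.031  0.732 -0.438]
9.05
```

View pics/sidei.png

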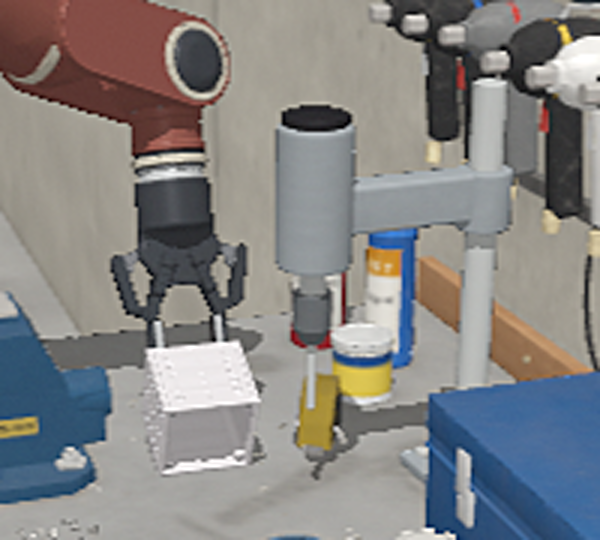

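Emit:
carry_out([
  [[0,0,0],[0,-0.43,0.2],0.6],
  [[0,0,0],[0,-0.45,0.17],0.6],
  [[0,0,0],[0,-0.47,0.13],0.6],
  [[0,0,0],[0,-0.48,0.09],0.6],
  [[0,0,0],[0,-0.3,0.03],0.6],
])

```text
t: 9.55
tool_pos: [0.5357, 0.1778, 0.2739]
tool_rot: [-0.248, 1.55, -0.319]
contact_force: [0.1, 0.0, 0.4]
opening: 0.0514
```

```bash
python3 -c "
from h import *
plan([.535,.210,.070],goalR(-2,-20,1))"; python3 see.py j side top
```

```text
t 9.55 tcp [0.5357 0.1778 0.2739] tip now [0.5345 0.1167 0.112 ] F [0.1 0.  0.4] op 0.051
units dr [0.12 0.09 0.09] dp [ 0.07  4.56 -2.07] rows 5 each dr [0.025 0.018 0.019] dp [ 0.014  0.913 -0.413]
9.65
```

View pics/sidej.png

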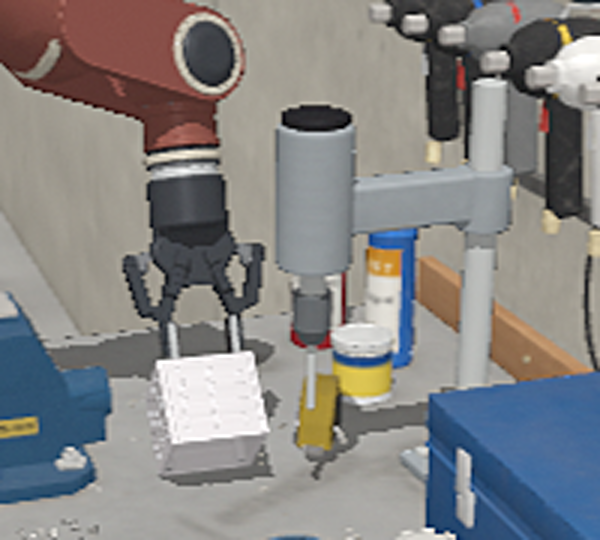

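View pics/topj.png

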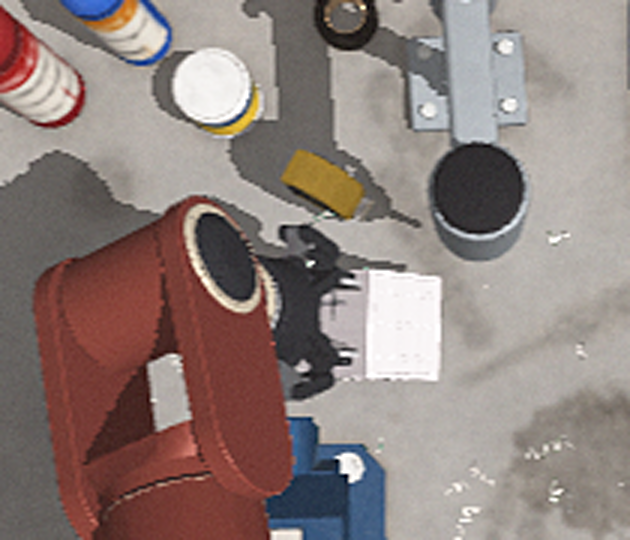

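Emit:
carry_out([
  [[0,0,0],[0,-0.45,0.03],0.6],
  [[0,0,0],[0,-0.3,0],0.6],
  [[0,0,0],[0,0,0],0.6],
])

```text
t: 9.95
tool_pos: [0.5355, 0.1618, 0.2737]
tool_rot: [-0.248, 1.552, -0.319]
contact_force: [0.7, 0.1, -0.0]
opening: 0.0511
```

```bash
python3 see.py k side
```

```text
10.0
```

View pics/sidek.png

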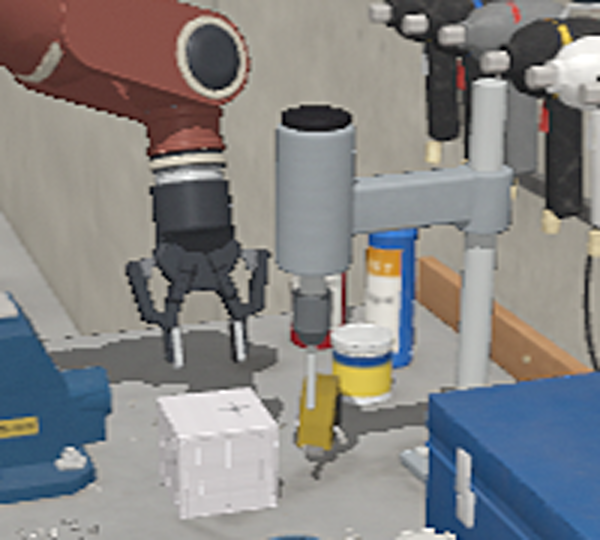

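Emit:
carry_out([
  [[0,0,0],[0,1,0],0.6],
  [[0,0,0],[0,1,0],0.6],
  [[0,0,0],[0,1,0],0.6],
])

```text
t: 10.3
tool_pos: [0.5356, 0.222, 0.2734]
tool_rot: [-0.245, 1.552, -0.322]
contact_force: [0.7, 0.1, -0.7]
opening: 0.0511
```

```bash
cat > meas.py <<'E'
from h import *
import sys
tag=sys.argv[1]
for cam in ['top','side']:
    c=get_calibration(cam);im,d=get_image(cam)
    r=masks_of(cam,'housing_center')
    cr=(80,280,200,450) if cam=='top' else (60,260,230,480)
    cv2.imwrite(f'pics/{cam}{tag}.png',cv2.resize(im[cr[0]:cr[1],cr[2]:cr[3]],None,fx=3,fy=3,interpolation=cv2.INTER_CUBIC))
    for x in r[:1]:
        vv,uu=np.nonzero((cv2.dilate(x['region'].astype(np.uint8),np.ones((3,3)))>0)&(d>0));W=pts(cam,d,uu,vv,c)
        P=W[(W[:,2]>.074)&(W[:,2]<.095)]
        print(cam,'p',round(x['p'],2),len(P),'rect',np.round(np.concatenate([np.r_[q] for q in cv2.minAreaRect(P[:,:2].astype(np.float32)*1000)]),1),'zmed',np.median(P[:,2]).round(4))
    def ray(u,v,z):
        D=Rm(c['orientation'])@np.array([(u-c['cx'])/c['fx'],(v-c['cy'])/c['fy'],1]);p=np.array(c['position']);return p+D*(z-p[2])/D[2]
    for x in tip_of(cam,'housing_mark')[:2]: print(cam,'mark p',round(x['p'],2),np.round(x['centre'],1),ray(*x['centre'],.084).round(4))
    for x in tip_of(cam,'drill_tip')[:2]: print(cam,'drill p',round(x['p'],2),np.round(x['centre'],1),ray(*x['centre'],.098).round(4))
print(get_obs()['t'])
E
python3 meas.py l
```

```text
top p 0.57 1236 rect [529.4  63.4  91.8  91.9  88.9] zmed 0.0831
top mark p 0.78 [287.1 203.2] [0.543  0.0666 0.084 ]
top mark p 0.72 [257.8 162.5] [0.6516 0.1424 0.084 ]
top drill p 0.19 [245.4 246.4] [0.4333 0.1733 0.098 ]
side p 0.82 565 rect [529.7  60.9 102.9  92.7  87.9] zmed 0.0837
side mark p 0.63 [311.1 194.2] [0.5596 0.0699 0.084 ]
side drill p 0.84 [334.1 196.1] [0.605  0.0074 0.098 ]
side drill p 0.16 [329.6 267.2] [ 0.4681 -0.3345  0.098 ]
10.7
```

View pics/topl.png

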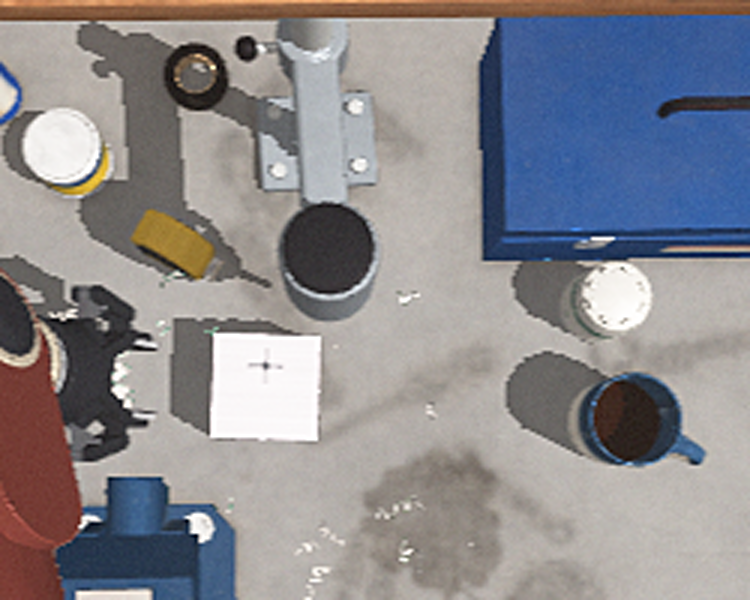

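View pics/sidel.png

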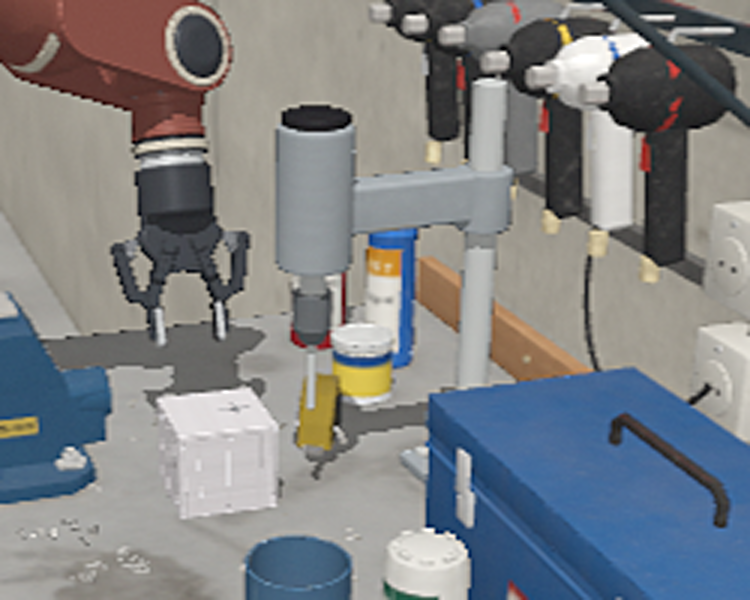

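```bash
python3 -c "
from h import *
plan([.530,.145,.028],goalR(-1,-28,1))"
```

```text
t 10.7 tcp [0.5356 0.2207 0.2735] tip now [0.5339 0.1595 0.1117] F [ 0.1  0.3 -0.1] op 0.051
units dr [-1.27  0.12  0.3 ] dp [-0.21  0.28 -4.64] rows 5 each dr [-0.253  0.024  0.061] dp [-0.042  0.055 -0.927]
```

Emit:
carry_out([
  [[-0.3,0.02,0.06],[0,0.06,-0.9],0.6],
  [[-0.3,0.02,0.06],[0,0.06,-0.9],0.6],
  [[-0.3,0.02,0.06],[0,0.06,-0.9],0.6],
  [[-0.3,0.02,0.06],[0,0.06,-0.9],0.6],
  [[0,0.02,0.06],[0,0.06,-0.9],0.6],
])

```text
t: 11.2
tool_pos: [0.536, 0.2245, 0.1793]
tool_rot: [-0.369, 1.534, -0.399]
contact_force: [0.0, 0.6, -0.2]
opening: 0.0513
```

```bash
python3 -c "
from h import *
plan([.530,.069,.028],goalR(-1,-28,1))"; python3 see.py m top
```

```text
t 11.2 tcp [0.536  0.2245 0.1793] tip now [0.5356 0.1431 0.0267] F [ 0.   0.6 -0.2] op 0.051
units dr [0.02 0.07 0.  ] dp [-0.23 -3.72  0.07] rows 4 each dr [0.004 0.017 0.   ] dp [-0.057 -0.929  0.018]
11.25
```

View pics/topm.png

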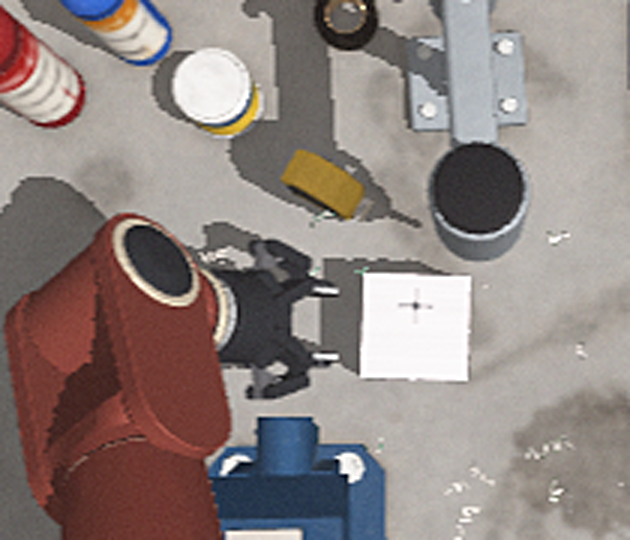

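Emit:
carry_out([
  [[0,0,0],[0,-0.6,0],0.6],
  [[0,0,0],[-0.1,-0.6,0],0.6],
  [[0,0,0],[-0.1,-0.6,0],0.6],
  [[0,0,0],[0,-0.6,0],0.6],
  [[0,0,0],[0,-0.6,0],0.6],
  [[0,0,0],[0,-0.4,0],0.6],
  [[0,0,0],[0,0,0],0.6],
])

```text
t: 11.95
tool_pos: [0.5295, 0.1485, 0.1756]
tool_rot: [-0.371, 1.54, -0.401]
contact_force: [0.3, 0.5, -0.2]
opening: 0.0511
```

```bash
python3 -c "
from h import *
plan([.530,.069,.028],goalR(-1,-28,1))"; python3 meas.py n
```

```text
t 11.95 tcp [0.5295 0.1485 0.1756] tip now [0.5281 0.0667 0.0232] F [ 0.3  0.5 -0.2] op 0.051
units dr [0.03 0.01 0.02] dp [0.09 0.09 0.26] rows 1 each dr [0.034 0.014 0.023] dp [0.095 0.087 0.255]
top p 0.95 1248 rect [528.6  13.5  91.9  91.8  89. ] zmed 0.0832
top mark p 0.72 [306.3 201.2] [0.5474 0.0164 0.084 ]
side p 0.77 631 rect [530.2  23.  127.6  96.2  84.9] zmed 0.0837
side mark p 0.65 [315.  204.7] [ 0.5476 -0.0007  0.084 ]
side mark p 0.6 [330.9 195.1] [0.6103 0.0467 0.084 ]
side drill p 0.81 [334.4 195. ] [0.6084 0.0142 0.098 ]
12.35
```

View pics/topn.png

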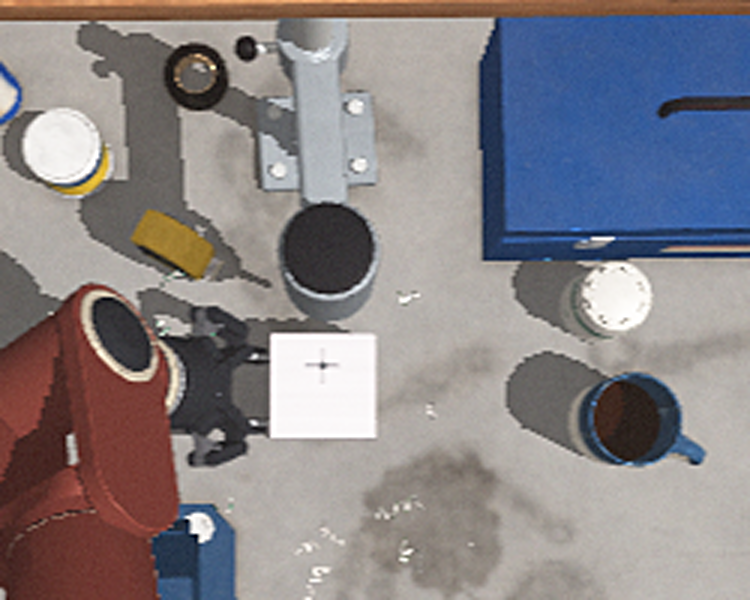

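View pics/siden.png

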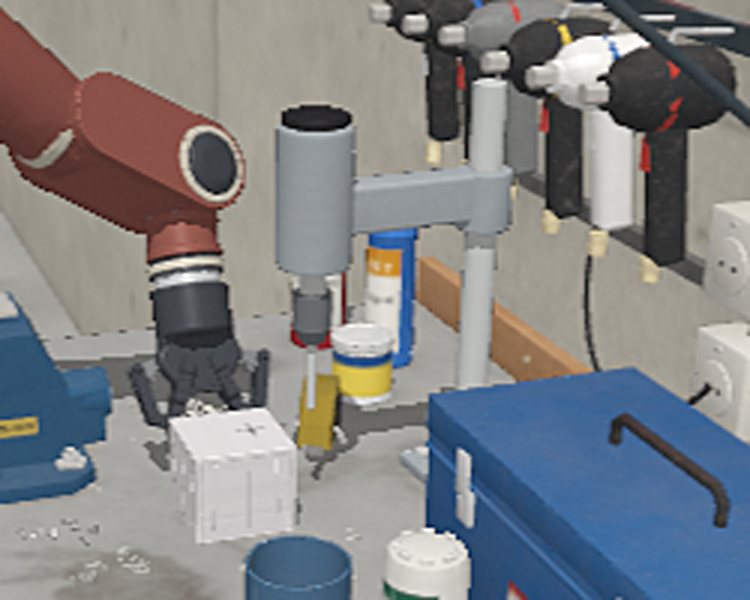

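```bash
python3 - <<'E'
from h import *
im=cv2.imread('pics/siden.png')
z=im[330:460,160:360];cv2.imwrite('pics/zz.png',cv2.resize(z,None,fx=4,fy=4,interpolation=cv2.INTER_NEAREST))
def ray(cam,u,v,z):
    c=get_calibration(cam);D=Rm(c['orientation'])@np.array([(u-c['cx'])/c['fx'],(v-c['cy'])/c['fy'],1]);p=np.array(c['position']);return (p+D*(z-p[2])/D[2]).round(4)
print('mark side',ray('side',313.7,202.7,.084),'mark top',ray('top',306.7,201.7,.084),'bit side',ray('side',333.0,195.6,.098))
# motor axis by bit edge depth in side
d=np.load('pics/side0.npy');vv,uu=np.mgrid[0:400,0:640];W=pts('side',d,uu.ravel(),vv.ravel()).reshape(400,640,3)
for v in range(172,200,2):
    row=W[v,326:342];print(v,[(u+326,row[u].round(3).tolist()) for u in range(16) if abs(row[u][1])<.03])
E
```

```text
mark side [0.5484 0.0127 0.084 ] mark top [0.546  0.0153 0.084 ] bit side [0.6033 0.0116 0.098 ]
172 [(330, [0.59, 0.001, 0.172]), (331, [0.59, -0.005, 0.174]), (332, [0.593, -0.006, 0.175]), (333, [0.594, -0.011, 0.176]), (334, [0.597, -0.008, 0.175]), (335, [0.599, -0.012, 0.176]), (336, [0.603, -0.008, 0.174]), (337, [0.606, -0.007, 0.173]), (338, [0.609, -0.009, 0.174])]
174 [(331, [0.594, 0.005, 0.165]), (332, [0.594, -0.003, 0.168]), (333, [0.596, -0.004, 0.168]), (334, [0.6, -0.003, 0.167]), (335, [0.6, -0.01, 0.169]), (336, [0.604, -0.007, 0.168]), (337, [0.609, 0.0, 0.164])]
176 [(333, [0.6, 0.006, 0.158]), (334, [0.602, 0.003, 0.159]), (335, [0.604, 0.001, 0.159])]
178 [(333, [0.6, 0.004, 0.153]), (334, [0.6, -0.001, 0.155]), (335, [0.604, 0.001, 0.154])]
180 [(333, [0.6, 0.005, 0.147]), (334, [0.6, -0.003, 0.15]), (335, [0.604, 0.001, 0.148])]
182 [(333, [0.599, 0.003, 0.142]), (334, [0.601, 0.001, 0.142]), (335, [0.605, 0.002, 0.142])]
184 [(333, [0.599, 0.003, 0.136]), (334, [0.602, 0.002, 0.136]), (335, [0.604, 0.001, 0.136])]
186 [(333, [0.601, 0.007, 0.128]), (334, [0.604, 0.008, 0.128]), (335, [0.606, 0.004, 0.129])]
188 [(333, [0.601, 0.007, 0.123]), (334, [0.602, 0.001, 0.125]), (335, [0.604, 0.0, 0.125])]
190 [(333, [0.599, 0.002, 0.119]), (334, [0.603, 0.005, 0.117]), (335, [0.605, 0.002, 0.118])]
192 [(333, [0.599, -0.0, 0.114]), (334, [0.601, -0.001, 0.114]), (335, [0.605, 0.002, 0.112])]
194 [(333, [0.6, 0.004, 0.106]), (334, [0.602, 0.0, 0.108])]
196 [(333, [0.601, 0.006, 0.099])]
198 []
```

View pics/zz.png

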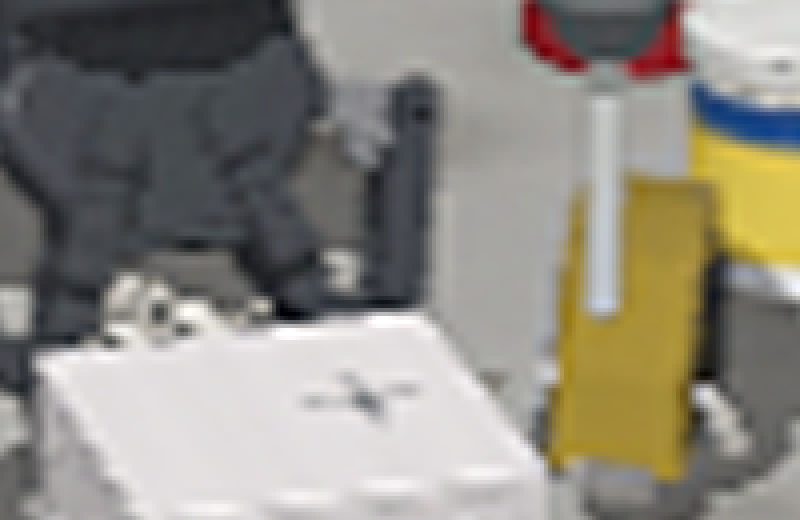

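```bash
python3 - <<'E'
from h import *
from scipy.optimize import least_squares
for cam in ('side','top'):
    vv,uu=np.mgrid[0:400,0:640]
    d=np.load(f'pics/{cam}0.npy');W=pts(cam,d,uu.ravel(),vv.ravel()).reshape(400,640,3)
    for z0,z1,rad in [(.245,.36,.034),(.17,.23,.018),(.105,.16,.004)]:
        m=(d>0)&(W[...,2]>z0)&(W[...,2]<z1)&(abs(W[...,0]-.6)<.045)&(abs(W[...,1]-.005)<.045)
        P=W[m]
        if z0<.25: P=P[abs(P[:,0]-.602)<rad+.003]
        if len(P)<10: continue
        f=lambda p:np.hypot(P[:,0]-p[0],P[:,1]-p[1])-rad
        r=least_squares(f,[.6,.01],loss='soft_l1',f_scale=.003);print(cam,z0,len(P),r.x.round(4))
E
```

```text
side 0.245 1232 [0.6029 0.006 ]
side 0.17 253 [0.6035 0.0078]
side 0.105 55 [0.6024 0.004 ]
top 0.245 346 [0.6023 0.0069]
```

Emit:
carry_out([
  [[0,0,0],[0,-0.12,0.1],0.6],
  [[0,0,0],[0,-0.12,0.1],0.6],
  [[0,0,0],[0,-0.12,0],0.6],
  [[0,0,0],[0,0,0],0.6],
])

```text
t: 12.75
tool_pos: [0.5291, 0.1435, 0.1788]
tool_rot: [-0.371, 1.54, -0.397]
contact_force: [-1.0, 1.6, -1.9]
opening: 0.0512
```

```bash
python3 -c "
from h import *
plan([.530,.069,.028],goalR(-1,-28,1))"; python3 meas.py o
```

```text
t 12.75 tcp [0.5291 0.1435 0.1788] tip now [0.5278 0.0622 0.0262] F [-1.   1.6 -1.9] op 0.051
units dr [ 0.01  0.   -0.01] dp [0.12 0.33 0.1 ] rows 1 each dr [ 0.009  0.002 -0.012] dp [0.118 0.333 0.095]
top p 0.97 1242 rect [528.5   8.2  91.8  91.9  89.4] zmed 0.0837
top mark p 0.92 [308.  201.1] [0.5476 0.0119 0.084 ]
top mark p 0.42 [412.3 223.3] [ 0.4848 -0.26    0.084 ]
side p 0.88 653 rect [532.7  17.7 124.3  99.3  88.3] zmed 0.0839
side mark p 0.66 [315.  202.4] [0.5524 0.0135 0.084 ]
side drill p 0.82 [335.  196.1] [0.6073 0.0067 0.098 ]
13.15
```

Emit:
carry_out([
  [[0,0,0],[0,0.5,0],0.6],
  [[0,0,0],[-0.5,0.5,1],0.6],
  [[0,0,0],[-0.5,0,1],0.6],
  [[0,0,0],[-0.5,0,1],0.6],
  [[0,0,0.5],[-0.5,0,1],0.6],
  [[0,0,0.8],[-0.5,0,1],0.6],
  [[0,0,0.8],[-0.5,0,1],0.6],
  [[0,0,0.8],[-0.5,0,1],0.6],
])

```text
t: 13.95
tool_pos: [0.4566, 0.1666, 0.322]
tool_rot: [-0.601, 1.46, -0.166]
contact_force: [0.7, -0.0, -0.0]
opening: 0.0517
```

```bash
python3 -c "
from h import *
print(get_obs()['q'].round(2))
for s in (1,-1):
  plan([.455,.007,.13],goalR(90,-25,s))"
```

```text
[ 0.3  -0.19  2.01 -0.51  1.37  0.13]
t 13.95 tcp [0.4566 0.1666 0.322 ] tip now [0.4789 0.0873 0.1699] F [ 0.7 -0.  -0. ] op 0.052
units dr [ 0.44  0.48 12.85] dp [-3.73 -7.98 -1.76] rows 13 each dr [0.034 0.037 0.989] dp [-0.287 -0.614 -0.136]
t 13.95 tcp [0.4566 0.1666 0.322 ] tip now [0.4789 0.0873 0.1699] F [ 0.7 -0.  -0. ] op 0.052
units dr [  8.54  -6.47 -17.05] dp [-3.73 -7.98 -1.76] rows 18 each dr [ 0.474 -0.36  -0.947] dp [-0.207 -0.443 -0.098]
```

Emit:
carry_out([
  [[0.04,0.04,0.95],[-0.3,-0.6,0],0.6],
  [[0.04,0.04,0.95],[-0.3,-0.6,0],0.6],
  [[0.04,0.04,0.95],[-0.3,-0.6,0],0.6],
  [[0.04,0.04,0.95],[-0.3,-0.6,0],0.6],
  [[0.04,0.04,0.95],[-0.3,-0.6,0],0.6],
  [[0.04,0.04,0.95],[-0.3,-0.6,0],0.6],
  [[0.04,0.04,0.95],[-0.3,-0.6,0],0.6],
  [[0.04,0.04,0.95],[-0.3,-0.6,0],0.6],
])

```text
t: 14.75
tool_pos: [0.407, 0.0723, 0.3305]
tool_rot: [-1.111, 1.143, 0.489]
contact_force: [-0.2, -1.0, -0.3]
opening: 0.0514
```

Emit:
carry_out([
  [[0.04,0.04,0.95],[-0.3,-0.6,0],0.6],
  [[0.04,0.04,0.95],[-0.3,-0.6,0],0.6],
  [[0.04,0.04,0.95],[-0.3,-0.6,0],0.6],
  [[0.04,0.04,0.95],[-0.2,-0.6,0],0.6],
  [[0.04,0.04,0.95],[-0.2,-0.6,0],0.6],
  [[0,0,0],[0,0,0],0.6],
])

```text
t: 15.35
tool_pos: [0.3788, 0.011, 0.3329]
tool_rot: [-1.381, 0.87, 0.892]
contact_force: [-0.3, -1.7, 0.2]
opening: 0.0509
```

```bash
python3 -c "
from h import *
print(get_obs()['q'].round(2))
plan([.455,.007,.025],goalR(90,-25,1))"; python3 meas.py p
```

```text
[-0.2  -0.71  2.34  0.11  1.08 -1.8 ]
t 15.35 tcp [0.3788 0.011  0.3329] tip now [0.452  0.0133 0.1762] F [-0.3 -1.7  0.2] op 0.051
units dr [-0.1   0.01 -0.09] dp [ 0.15 -0.2  -7.55] rows 8 each dr [-0.013  0.001 -0.012] dp [ 0.019 -0.025 -0.944]
top p 0.78 1225 rect [528.6   9.5  89.4  91.7  89.3] zmed 0.0832
side p 0.6 630 rect [529.1   7.5 101.7  93.6  88.7] zmed 0.0836
side mark p 0.81 [317.7 202.3] [0.5595 0.0119 0.084 ]
side drill p 0.74 [333.9 198.3] [ 0.5993 -0.0063  0.098 ]
15.75
```

View pics/topp.png

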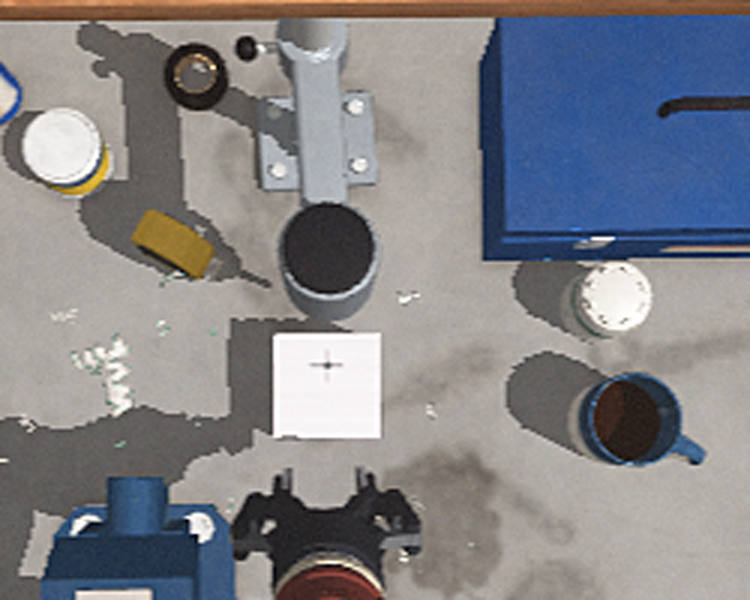

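View pics/sidep.png

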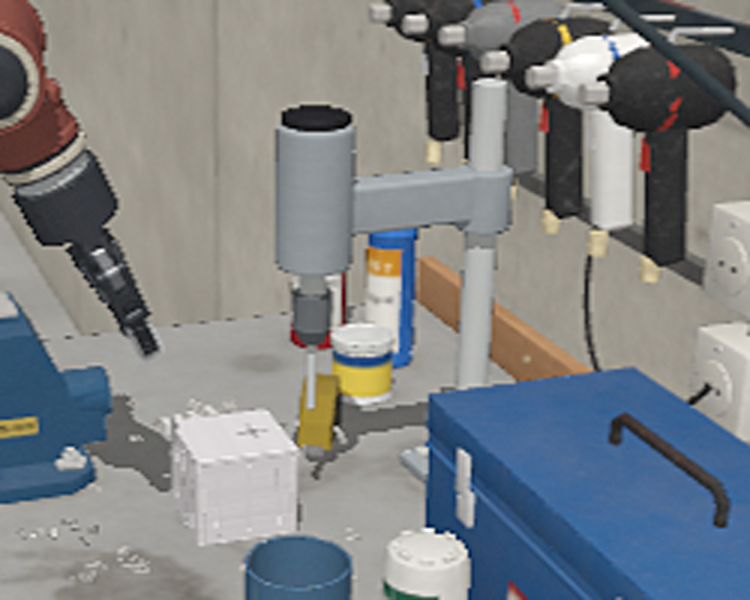

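Emit:
carry_out([
  [[0,0,0],[0,-0.2,-0.9],0.6],
  [[0,0,0],[0,0,-0.9],0.6],
  [[0,0,0],[0,0,-0.9],0.6],
  [[0,0,0],[0,0,-0.9],0.6],
  [[0,0,0],[0,0,-0.9],0.6],
  [[0,0,0],[0,0,-0.9],0.6],
  [[0,0,0],[0,0,-0.9],0.6],
  [[0,0,0],[0,0,-0.9],0.6],
])

```text
t: 16.55
tool_pos: [0.3808, 0.0106, 0.1877]
tool_rot: [-1.388, 0.861, 0.89]
contact_force: [-0.3, 0.7, -0.4]
opening: 0.0511
```

```bash
python3 -c "
from h import *
print(get_obs()['q'].round(2))
plan([.52,.007,.025],goalR(90,-25,1))"
```

```text
[-0.2  -0.46  2.45  0.15  0.72 -1.87]
t 16.55 tcp [0.3808 0.0106 0.1877] tip now [0.4552 0.013  0.0315] F [-0.3  0.7 -0.4] op 0.051
units dr [-0.09  0.09 -0.15] dp [ 3.31 -0.18 -0.29] rows 4 each dr [-0.021  0.021 -0.038] dp [ 0.826 -0.045 -0.074]
```

Emit:
carry_out([
  [[0,0,-0.15],[0,-0.3,-0.2],0.6],
  [[0,0,0],[0.5,0,0],0.6],
  [[0,0,0],[0.5,0,0],0.6],
  [[0,0,0],[0.5,0,0],0.6],
  [[0,0,0],[0.5,0,0],0.6],
  [[0,0,0],[0.5,0,0],0.6],
  [[0,0,0],[0.4,0,0],0.6],
  [[0,0,0],[0,0,0],0.6],
])

```text
t: 17.35
tool_pos: [0.4397, 0.0042, 0.1815]
tool_rot: [-1.374, 0.881, 0.886]
contact_force: [-0.7, 0.2, 0.1]
opening: 0.051
```

```bash
python3 -c "
from h import *
plan([.52,.007,.025],goalR(90,-25,1))"; python3 meas.py q
```

```text
t 17.35 tcp [0.4397 0.0042 0.1815] tip now [0.5123 0.0056 0.0244] F [-0.7  0.2  0.1] op 0.051
units dr [-0.1  -0.03  0.02] dp [0.36 0.14 0.02] rows 1 each dr [-0.099 -0.034  0.022] dp [0.359 0.142 0.016]
top mark p 0.55 [307.9 187.1] [0.5844 0.0116 0.084 ]
side p 0.92 620 rect [552.6  -3.3 116.9 120.6  88.2] zmed 0.0837
side mark p 0.84 [328.1 200.8] [0.5897 0.0125 0.084 ]
side drill p 0.46 [332.8 267.7] [ 0.4737 -0.3384  0.098 ]
17.75
```

View pics/topq.png

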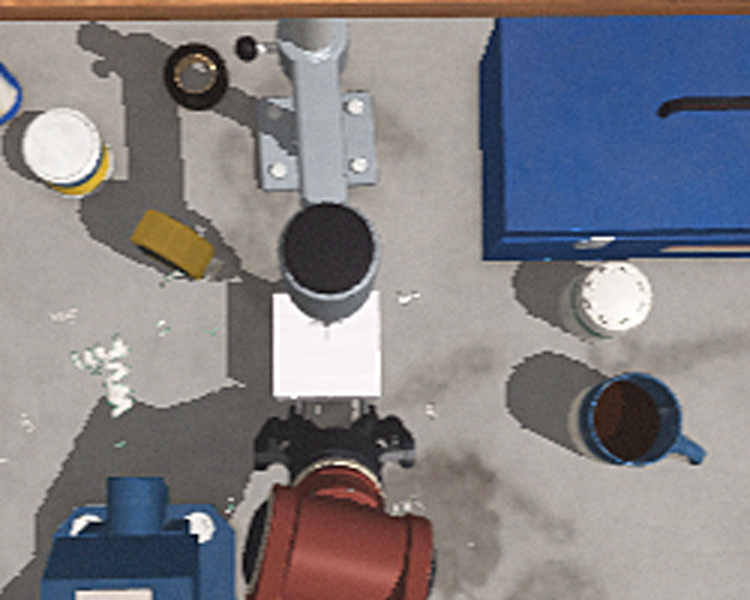

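View pics/sideq.png

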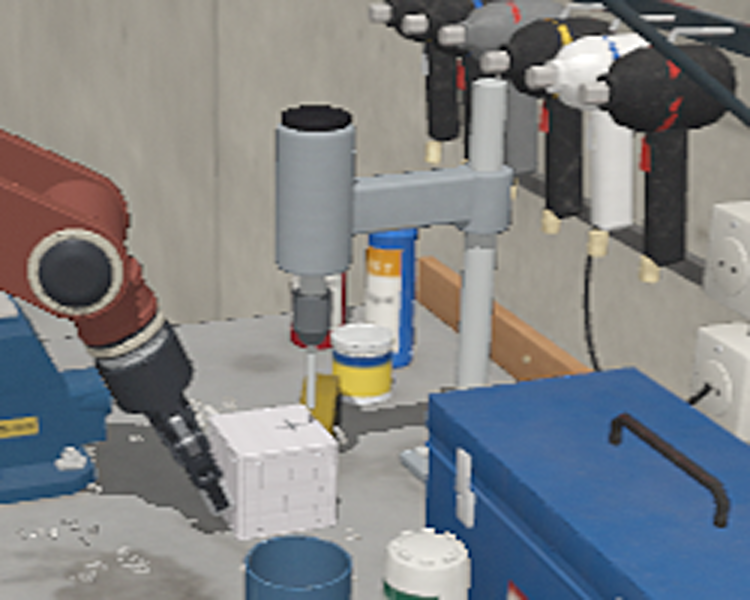

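```bash
cat > edge.py <<'E'
from h import *
im,d=get_image('top');vv,uu=np.mgrid[0:400,0:640];W=pts('top',d,uu.ravel(),vv.ravel()).reshape(400,640,3)
m=(d>0)&(abs(W[...,2]-.083)<.008)&(abs(W[...,1]-.008)<.06)&(W[...,0]>.45)&(W[...,0]<.66)&(im.min(2)>150)
P=W[m]
# per-row y extents, per-col x min
ys=[];
for v in np.unique(np.nonzero(m)[0]):
    q=W[v][m[v]];
    if len(q)>40: ys.append((q[:,1].min(),q[:,1].max()))
ys=np.array(ys);print('y edges',np.median(ys,0).round(4),'cy',np.median(ys).round(4),len(ys))
xs=[]
for u in np.unique(np.nonzero(m)[1]):
    q=W[:,u][m[:,u]]
    if len(q)>8: xs.append((q[:,1].mean(),q[:,0].min(),q[:,0].max()))
xs=np.array(xs);k=np.polyfit(xs[:,0],xs[:,1],1);print('xmin at y=.008',np.polyval(k,.008).round(4),'slope deg',np.degrees(k[0]).round(2),'-> centre x',(np.polyval(k,.008)+.046).round(4),'xmax',np.percentile(xs[:,2],[50,95]).round(4))
E
python3 edge.py; python3 - <<'E'
import cv2
im=cv2.imread('pics/sideq.png')[340:470,200:360];cv2.imwrite('pics/zq.png',cv2.resize(im,None,fx=4,fy=4,interpolation=cv2.INTER_CUBIC))
E
```

```text
y edges nan cy nan 0
xmin at y=.008 0.5212 slope deg -0.44 -> centre x 0.5672 xmax [0.5908 0.6096]
  return _methods._mean(a, axis=axis, dtype=dtype,
  ret = ret.dtype.type(ret / rcount)
```

View pics/zq.png

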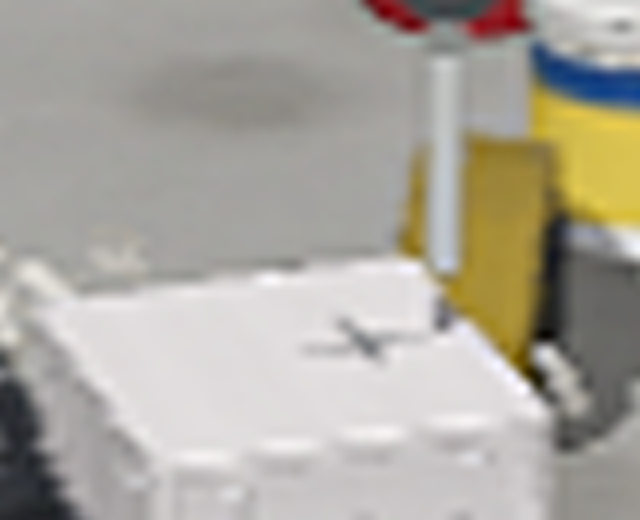

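Emit:
carry_out([
  [[0,0,0],[0.3,0,0],0.6],
  [[0,0,0],[0.3,0,0],0.6],
  [[0,0,0],[0.2,0,0],0.6],
  [[0,0,0],[0,0,0],0.6],
])

```text
t: 18.2
tool_pos: [0.4553, 0.0045, 0.1807]
tool_rot: [-1.373, 0.883, 0.889]
contact_force: [-1.3, 0.0, 1.5]
opening: 0.0509
```

```bash
cat > fin.py <<'E'
from h import *
import sys
plan([.53,.007,.025],goalR(90,-25,1))
im,d=get_image('side');z=im[170:220,295:355];cv2.imwrite(f'pics/fz{sys.argv[1]}.png',cv2.resize(z,None,fx=12,fy=12,interpolation=cv2.INTER_CUBIC))
E
python3 fin.py a; python3 edge.py 2>/dev/null
```

```text
t 18.2 tcp [0.4553 0.0045 0.1807] tip now [0.5273 0.006  0.0234] F [-1.3  0.   1.5] op 0.051
units dr [-0.1  -0.07  0.02] dp [0.08 0.13 0.06] rows 1 each dr [-0.103 -0.067  0.016] dp [0.08  0.126 0.056]
y edges nan cy nan 0
xmin at y=.008 0.5355 slope deg -1.03 -> centre x 0.5815 xmax [0.5907 0.6163]
```

View pics/fza.png

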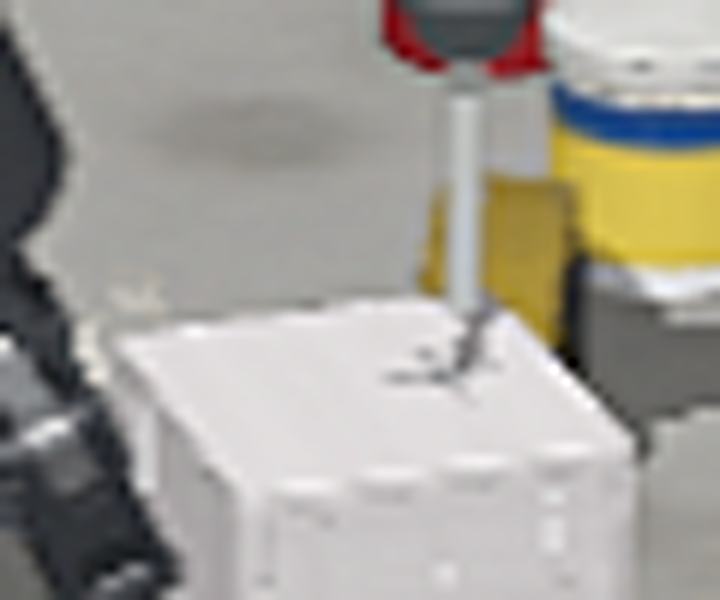

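Emit:
carry_out([
  [[0,0,0],[0.1,0,0],0.6],
  [[0,0,0],[0.1,0,0],0.6],
  [[0,0,0],[0,0,0],0.6],
])

```text
t: 18.6
tool_pos: [0.4591, 0.0045, 0.1806]
tool_rot: [-1.372, 0.883, 0.89]
contact_force: [-1.9, -0.6, 1.0]
opening: 0.0512
```

```bash
python3 fin.py b; python3 edge.py 2>/dev/null
```

```text
t 18.6 tcp [0.4591 0.0045 0.1806] tip now [0.531  0.0061 0.0233] F [-1.9 -0.6  1. ] op 0.051
units dr [-0.1  -0.08  0.01] dp [-0.11  0.12  0.06] rows 1 each dr [-0.104 -0.075  0.014] dp [-0.109  0.124  0.058]
y edges nan cy nan 0
xmin at y=.008 0.5397 slope deg 0.17 -> centre x 0.5857 xmax [0.5904 0.6207]
```

View pics/fzb.png

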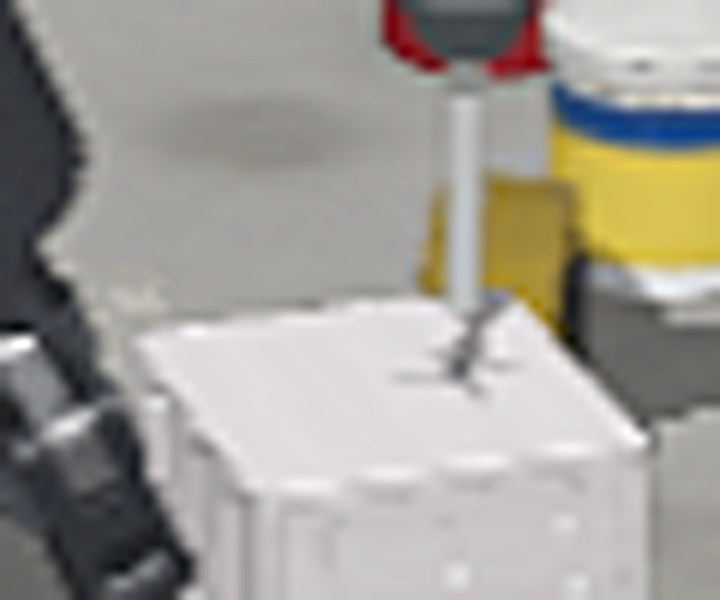

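Emit:
carry_out([
  [[0,0,0],[-0.5,0,0.1],0.6],
  [[0,0,0],[-1,0,0.2],0.6],
  [[0,0,0],[-1,0,0.5],0.6],
  [[0,0,0],[0,0,0],0.6],
])

```text
t: 19.1
tool_pos: [0.4087, 0.0044, 0.1973]
tool_rot: [-1.374, 0.88, 0.886]
contact_force: [0.4, 0.2, -0.4]
opening: 0.0515
```

```bash
sed -i 's/len(q)>40/len(q)>30/' edge.py; python3 edge.py; python3 fin.py c; python3 meas.py r
python3 - <<'E'
from h import *
im,d=get_image('top')
for q in ['mug_mid','oil_filter_mid','tape_measure_mid']:
    x=look_for('top',q)[0];print(q,x['centre'],x['p'])
E
```

```text
y edges [-0.0356  0.0536] cy 0.0091 18
xmin at y=.008 0.5398 slope deg 0.56 -> centre x 0.5858 xmax [0.5903 0.6199]
t 19.15 tcp [0.4093 0.0043 0.1971] tip now [0.4819 0.0057 0.04  ] F [-0.3 -0.9  1.1] op 0.051
units dr [-0.1  -0.03  0.02] dp [ 2.38  0.14 -0.76] rows 3 each dr [-0.033 -0.011  0.008] dp [ 0.794  0.045 -0.255]
top p 0.77 759 rect [578.7   8.7  89.6  81.9  89.3] zmed 0.0832
top mark p 0.59 [310.1 181.1] [0.6002 0.0056 0.084 ]
side p 0.62 603 rect [583.9   5.6 100.5  95.6  87.5] zmed 0.0837
side mark p 0.84 [336.9 201. ] [0.612  0.0037 0.084 ]
side drill p 0.65 [334.7 195.1] [0.6089 0.0133 0.098 ]
19.6
mug_mid [410.2, 219.3] 0.67
oil_filter_mid [400.3, 181.0] 0.83
tape_measure_mid [258.9, 163.1] 0.84
```

View pics/topr.png

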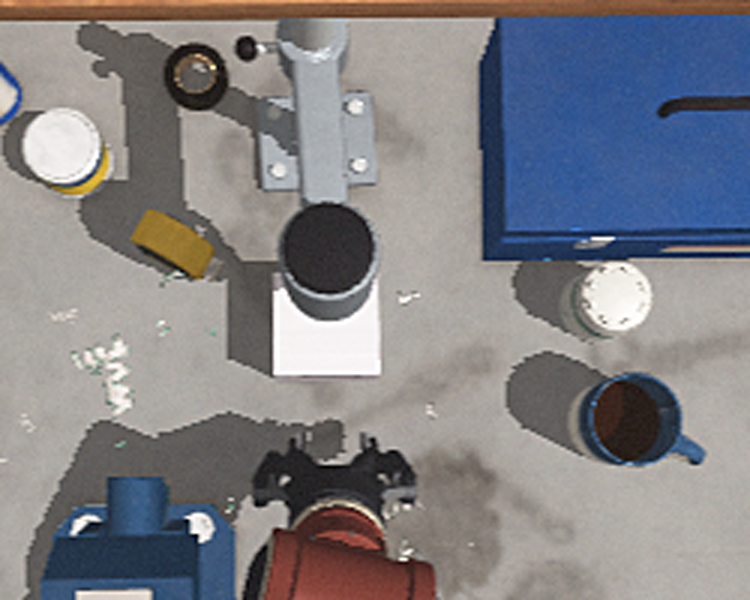

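View pics/fzc.png

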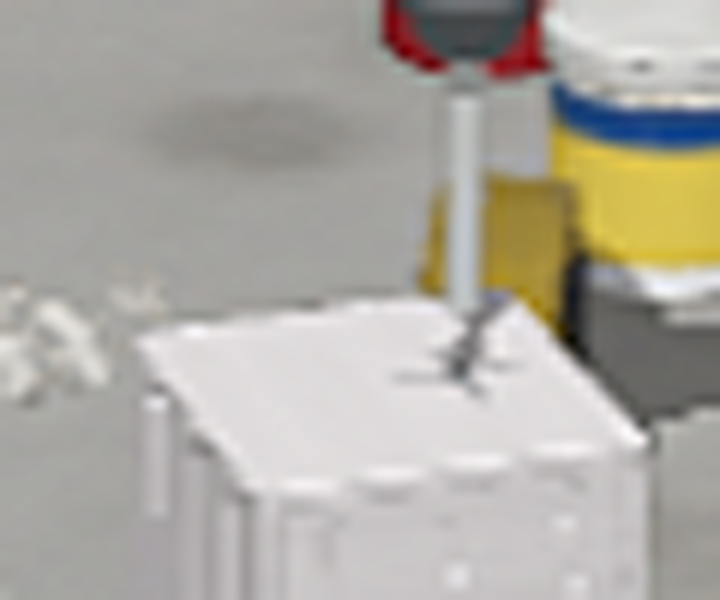

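```bash
python3 - <<'E'
from h import *
c=get_calibration('side')
def ray(u,v,z):
    D=Rm(c['orientation'])@np.array([(u-c['cx'])/c['fx'],(v-c['cy'])/c['fy'],1]);p=np.array(c['position']);return (p+D*(z-p[2])/D[2]).round(4)
for n,px,z in [('tip lo',(464.5,305),.098),('tip hi',(464.5,314),.098),('mark',(458,371.5),.084),('mark',(460,374),.084)]:
    print(n,ray(295+(px[0]+.5)/12-.5,170+(px[1]+.5)/12-.5,z))
E
```

```text
tip lo [0.6055 0.0155 0.098 ]
tip hi [0.6037 0.0107 0.098 ]
mark [0.6023 0.0104 0.084 ]
mark [0.6023 0.009  0.084 ]
```

```bash
python3 -c "
from h import *
print(finish_job())"
```

```text
the job is handed in; nothing more can be done
None
```

The housing was tipped over and slid so its cross sits under the drill bit. I then backed the gripper off about 5 cm and handed the job in at about 20 s of the 72 s allowed. No verdict was reported.

**What I did:** I first pushed the housing low down to square it up and bring it clear of the vice. Then I tipped it twice towards -y, so it landed mouth down, and slid it first in -y, then in +x, until it was under the bit.

**Last checks:**
- **Housing:** it lies flat, with its top at 83–84 mm.
- **Cross position:** it is about 2–3 mm from the bit tip in both cameras, against the 8 mm allowed. The cameras disagree on the direction. The top view puts it about +1, +2 mm off in x and y; the side view puts it about -2, -2 mm off, with about 3 mm of uncertainty in y.
- **Network points:** these were scattered, by up to about 12 mm between cameras. I relied on edges, depth fits and the zoomed side view instead.
- **Bystanders and drill:** the mug, oil filter and tape measure show at their original pixel positions, within about 1 pixel. I saw no contact with the drill, though I had no direct reading of the force on it.

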